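Space the tray dividers with the setting block

TASK

Take the orange setting block out of its sloping rest and use it to space the three white dividers of the tray equally, starting from the blue end wall: hook its slot over each divider in turn, thick leg towards the blue wall, and draw the divider along until the thick leg just meets the wall or the divider before. Move the dividers only with the block, not with the fingers and without shoving those already set. Then put the block back in its rest as you found it, and leave everything else standing where it is.

Things in the scene. Friction and masses are not known exactly. Their poses are not given: they have to be found in the camera images.
- tray: Grey tray fixed to the bench, 292 mm long (its y), 112 wide (its x). Origin: centre of its underside, z up. Floor top 6 mm up. End walls 6 mm thick, 50 high; the blue one at +y is the reference, inner face at y = +140 mm; the other inner face is at y = -140. Long sides open, a steel rod along each at x = +-49 mm, z = 18.
- tray_blue_face (a point): Point on the foot of the blue wall's inner face, mid-width, at floor level: (0, 140, 6) mm in the tray's frame.
- divider_1: Divider nearest the blue wall: white blade 6 mm thick (y), 82 wide (x), 44 high, top edge rounded, with a black shoe 22 x 16 x 16 mm on each rod. Slides along the tray's y with about 3 N friction, stays where left. Origin: middle of the blade's bottom edge, on the tray floor; axes parallel to the tray's. Proper place: y = +99 mm in the tray (clear gap 38 mm to the blue wall).
- divider_2: Second divider, same as the first. Proper place: clear gap 38 mm (44 mm centre to centre) from divider_1, on its -y side.
- divider_3: Third divider, same again; proper place 44 mm centre to centre from divider_2, on its -y side. Beyond it a small bottle stands in the end bay.
- block: Setting block, loose, 80 to 170 g: orange fork. z up along its handle; y along the tray's y in use. Origin: middle of the slot, level with the feet. Thick leg y = +4 to +40 mm, thin leg -12 to -4 (slot 8 wide); legs x = +-20; slot roof z = 34, bridge top z = 52. Drawn along until it touches, the thin leg pulls the divider and the gap comes to 38 mm.
- block_handle (a point): Grip point on the block's black handle, at (0, 14, 82) mm in the block's frame. Handle 20 mm thick (y, pinch across this), 30 wide (x), from z = 52 to 106 of the block. At the start it leans 30 degrees from vertical, away from the robot (to the rest's +x).
- rest: Aluminium V rest fixed to the bench, dark base 110 x 86 mm. Origin: centre of its underside. The block lies with its +x face on the sloping back plate, feet on a ledge, turned +0.52 rad about the rest's y: block z along (0.497, 0, 0.868) of the rest. Side cheeks, up to 36 mm along the block's z, leave about 5 mm each side. Draw it out and lay it back along the block's z.
- rest_seat (a point): Where the block's origin lies when it is in its rest: (-18, -14, 30) mm in the rest's frame.
- marker_green: Bystander: green marker standing up, 25 mm thick, 112 high; origin under its foot.
- vial_5: Bystander: clear tube with orange cap standing up, 24 mm, 103 high; origin under its foot.
- bottle_small: Bystander: clear bottle with blue cap, 69 mm, 117 high; origin under its foot.
- vial_3: Bystander: small clear bottle with blue cap, 45 mm, 107 high; origin under its foot.
- jar_stopper: Bystander: beige bottle with black stopper, 56 mm, 160 high; origin under its foot.
- forceps: Bystander: steel forceps lying flat, 23 x 133 x 11 mm.
- carton_small: Bystander: small white and blue carton, 34 x 79 x 46 mm.
- reagent_vial_2: Bystander: small cream bottle with white cap standing in the tray's end bay beyond the third divider, 32 mm, 72 high; origin under its foot.
Mind the look-alikes: they are no part of the job. Leave any brown look-alike of the rest alone.

How it is judged (in metres and radians):
On the way, in this order (a step that is already met when the one before it is completed fails the run):
1. With the block hooked over the first divider, that divider stands 38 mm (within 2 mm) from the blue wall (y of block in the frame of divider_1 between -0.005 and 0.005 m and z of block in the frame of divider_1 between -0.01 and 0.022 m and angle between the z axis of block and the z axis of divider_1, either way round below 0.17 rad and y of divider_1 in the frame of tray between 0.097 and 0.101 m), for 0.2 s.
2. With the block hooked over the second divider, that divider stands 38 mm (within 2 mm) from the divider before it (y of block in the frame of divider_2 between -0.005 and 0.005 m and z of block in the frame of divider_2 between -0.01 and 0.022 m and angle between the z axis of block and the z axis of divider_2, either way round below 0.17 rad and y of divider_2 in the frame of divider_1 between -0.046 and -0.042 m), for 0.2 s.
3. With the block hooked over the third divider, that divider stands 38 mm (within 2 mm) from the divider before it (y of block in the frame of divider_3 between -0.005 and 0.005 m and z of block in the frame of divider_3 between -0.01 and 0.022 m and angle between the z axis of block and the z axis of divider_3, either way round below 0.17 rad and y of divider_3 in the frame of divider_2 between -0.046 and -0.042 m), for 0.2 s.
At the end, for the whole second after the job is handed in: The three clear gaps (blue wall to first divider, first to second, second to third) are each 38 mm within 2 mm; the block lies at rest in its rest as at the start (within 10 mm, leaning 30 degrees within 5) (y of divider_1 in the frame of tray between 0.097 and 0.101 m and y of divider_2 in the frame of divider_1 between -0.046 and -0.042 m and y of divider_3 in the frame of divider_2 between -0.046 and -0.042 m and x of block in the frame of rest between -0.028 and -0.008 m and y of block in the frame of rest between -0.024 and -0.004 m and z of block in the frame of rest between 0.02 and 0.04 m and angle between block's own z axis and vertical between 0.42 and 0.62 rad and angle between the y axis of block and the y axis of rest, either way round below 0.2 rad and linear speed of block below 0.02 m/s); the robot touches nothing.
It fails at once if The fingers push on a divider (contact force between the fingers and divider_1 above 1 N or contact force between the fingers and divider_2 above 1 N or contact force between the fingers and divider_3 above 1 N).
It fails at once if A bystander is moved more than 25 mm or tipped over (distance of any of marker_green, vial_5, bottle_small, vial_3, jar_stopper, forceps, carton_small, reagent_vial_2 from where it was at the start of the episode above 0.025 m or angle between any of marker_green, vial_5, bottle_small, vial_3, jar_stopper, reagent_vial_2's own z axis and vertical above 0.5 rad).
It also fails if it takes over 70 s, if anything falls off the work surface, if the arm or the gripper's body presses on something with over 40 N, if the wrist force passes 120 N, or if a joint passes its speed limit or range.

ROBOT

A 7-joint arm with a two-finger parallel gripper is mounted at the origin on a cart in front of the work surface, level with it; the furniture and walls round the work are solid. World frame = base frame: x ahead of the robot, y to its left, z up, the work surface at z = 0. Lengths are in mm, angles in rad, forces in N, time in s.
With the tool pointing down it reaches from about 425 to 950 mm from the base axis. Payload 4.7 kg.
Tool frame: the origin (TCP) lies midway between the tips of the shut fingers; the grasp point (between the pads) lies 19 mm behind it; x points along the fingers, y is the direction in which the jaws open and shut, and the axes are right-handed (so a half turn about x gives the same grasp; the last joint's range is limited). The gripper opens to 85 mm and grips with 20 to 120 N. Pads are 22 mm wide; open, the fingers measure 114 mm over their backs; the gripper's body (76 mm by 85 mm) begins 54 mm behind the grasp point. The pads swing forward as they close: fully open they stand 13 mm farther back than shut.
Start: joints at [-1.238, 0.469, -0.049, 1.532, 0.024, 1.141, -0.082], TCP at [238.883, 631.335, 231.335] pointing down, gripper open.
Joint ranges: [-2.59, 2.59], [-0.33, 1.99], [-1.39, 1.29], [0.1, 2.45], [-1.04, 4.18], [0.21, 1.99], [-2.66, 2.66]. Speed limits (rad/s): [2.57, 2.57, 3.14, 3.14, 3.14, 3.14, 3.14].

INTERFACE

Orientations are given as a rotation vector (axis times angle).
In Python, from bench import bot gives the robot as it stands.
- The arm moves only by the shell command python3 -m inch 'ROWS' [OPENING] [FORCE]. ROWS is JSON, a list that holds one entry, the list of rows, each a list of 6 numbers: the shift along the tool's x, y, z in cm, then the turn, a rotation vector about the tool's x, y, z in degrees. A call has 1 to 12 rows; each row is the pose to reach, as a shift and turn from the pose measured when the call began, along the tool's axes at that moment; what a row does not reach only later rows make up. A row lasts 1/8 s, in which the tool goes at most 62.5 mm and 10.7 degrees, less where a joint would pass 70% of its speed; a pose out of reach is approached as far as the arm can. A call with a gripper value outside its range is refused whole. OPENING is the gripper command: -1 is shut, 1 is fully open, values between are in proportion, set as the call begins (- or left out, the last holds). The fingers move at their own pace and stop on an object; FORCE is the grip in N (left out, the last holds). Time passes only in rows, so rows that repeat a pose let the fingers close. It gives the time, the measured TCP pose, the force and the opening at its end, in the units of the state.
- bot.get_obs(): the state, without advancing time (a new reading comes with each control period).
- bot.grab_frame(name): name is "scene" or "top" or "wrist"; returns a dict with "frame" (420x560x3 uint8, red, green, blue), "range_z" (420x560 float32, mm along the optical axis (not along the pixel's ray), 0 where there is no reading), "camera_matrix" (3x3 intrinsics, pixels), "dist_coeffs" ([k1, k2, p1, p2, k3] as OpenCV has them; the pictures are not rectified), "pose" (4x4, takes a point from camera to world coordinates); the wrist camera has in their place "mount" (4x4, takes a point from camera to tool coordinates, whose origin is the TCP and whose axes are the tool frame's). Camera axes: x right, y up, looking along -z (the intrinsics and any distortion apply to the point x, -y, -z); pixel columns grow to the right and rows downward; lengths in mm; the calibration is good to about 2 mm. A picture is of the moment at which its call begins: read the wrist's pose just before it.
- bot.sign_off(): hands the job in, once; it reports no verdict.
The state is a dict: "t": time; "qpos": joint angles; "qvel": joint speeds; "tau": joint torques, N m; "ee_pos": TCP position; "orientation": TCP orientation; "force": force on the tool from outside, world axes, zero at the start; "moment": the same for the moment, N m; "grip_width": opening from 0.0 (shut) to 1.0 (fully open).
Only numpy, scipy, OpenCV 4.12 (cv2) and the standard library are available. Lean on these libraries where they do the work, as an engineer would, in place of code of your own. Each camera call takes 0.05 s, during which the arm holds its last target.

## Working session

There is one attempt and no reset: what is moved stays moved. The work goes in short steps, Python scripts to look and compute and a shell command to move; the robot and the scene stay as the last step left them, time stands still between calls to the robot, and variables do not carry over. Pictures are saved under pics/ and viewed, and the job is handed in when it is done.

```bash
ls; mkdir -p pics; cat > h.py <<'E'
import numpy as np, cv2
from scipy.spatial.transform import Rotation as R
from bench import bot
def tool():
    o=bot.get_obs(); T=np.eye(4); T[:3,:3]=R.from_rotvec(o['orientation']).as_matrix(); T[:3,3]=o['ee_pos']; return T
def snap(name,fn=None):
    T=tool(); f=bot.grab_frame(name)
    f['P']=np.array(f['pose']) if 'pose' in f else T@np.array(f['mount'])
    if fn: cv2.imwrite('pics/'+fn,f['frame'][:,:,::-1])
    return f
def px2w(f,u,v,d=None):
    K=np.array(f['camera_matrix']);D=np.array(f['dist_coeffs'],float)
    z=f['range_z'][int(round(v)),int(round(u))] if d is None else d
    p=cv2.undistortPoints(np.array([[[u,v]]],float),K,D)[0,0]
    return (f['P']@np.array([p[0]*z,-p[1]*z,-z,1]))[:3]
def cloud(f):
    h,w=f['range_z'].shape;K=np.array(f['camera_matrix']);D=np.array(f['dist_coeffs'],float)
    uu,vv=np.meshgrid(np.arange(w),np.arange(h))
    p=cv2.undistortPoints(np.stack([uu,vv],-1).reshape(-1,1,2).astype(float),K,D).reshape(h,w,2)
    z=f['range_z']; c=np.stack([p[...,0]*z,-p[...,1]*z,-z],-1)
    W=c@f['P'][:3,:3].T+f['P'][:3,3]; W[z==0]=np.nan
    return W
def w2px(f,X):
    K=np.array(f['camera_matrix']);D=np.array(f['dist_coeffs'],float)
    c=np.linalg.inv(f['P'])@np.append(X,1); 
    return cv2.projectPoints(np.array([[c[0],-c[1],-c[2]]]),np.zeros(3),np.zeros(3),K,D)[0].ravel()
E
python3 - <<'E'
from h import *
o=bot.get_obs();print(o)
for n in('scene','top','wrist'):
    f=snap(n,n+'0.png');print(n,f['P'].round(3).tolist(),np.array(f['camera_matrix']).tolist())
E
```

```text
pics
{'t': 0.0, 'qpos': array([-1.23790516,  0.46943153, -0.04858684,  1.53371147,  0.02410219,
        1.14096878, -0.08225869]), 'qvel': array([ 0.00026226, -0.0008804 ,  0.00150824,  0.000682  ,  0.00059863,
        0.0013671 ,  0.00025326]), 'tau': array([ 7.31944019e-04, -5.10297203e+01, -4.66918980e-02, -2.37717837e+01,
        1.05695799e-02,  7.37284689e-03, -1.01524071e-05]), 'ee_pos': array([238.70433575, 630.75863373, 230.26063337]), 'orientation': array([ 0.28231766,  1.55237158, -0.28533794]), 'force': array([-0.14272518,  0.39638161, -0.44990858]), 'moment': array([ 0.01534295, -0.00447107, -0.0486045 ]), 'grip_width': 0.9957941987259872}
scene [[0.536, 0.35, -0.769, -1033.661], [-0.844, 0.238, -0.48, -1007.694], [0.015, 0.906, 0.423, 949.667], [0.0, 0.0, 0.0, 1.0]] [[533.850138685841, 0.0, 283.1474424439765], [0.0, 533.850138685841, 211.81181261425738], [0.0, 0.0, 1.0]]
top [[-0.028, 0.991, -0.128, 386.394], [-1.0, -0.029, -0.006, -47.74], [-0.009, 0.128, 0.992, 1404.686], [0.0, 0.0, 0.0, 1.0]] [[388.9053145417243, 0.0, 280.0320399488405], [0.0, 388.9053145417243, 211.20991217052662], [0.0, 0.0, 1.0]]
wrist [[0.355, -0.884, -0.304, 158.717], [0.935, 0.335, 0.117, 661.261], [-0.002, -0.326, 0.945, 373.339], [0.0, 0.0, 0.0, 1.0]] [[361.0157737716739, 0.0, 275.9740116005973], [0.0, 361.0157737716739, 211.66090601578253], [0.0, 0.0, 1.0]]
```

View pics/scene0.png

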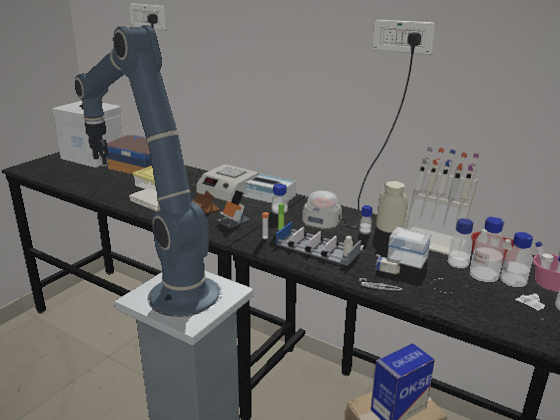

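View pics/top0.png

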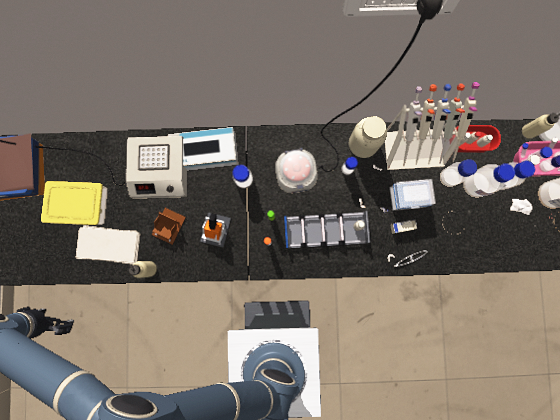

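View pics/wrist0.png

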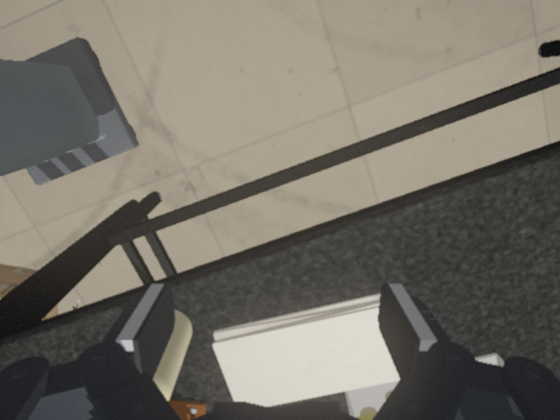

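The top view shows the grey tray around (327,230) with its blue wall at the left, (286,232). The orange block with its black handle is in the grey rest at (214,228), and the brown look-alike is at (168,225). The grey rest holding the orange block fits the description. I'll enlarge both.

```bash
python3 - <<'E'
from h import *
f=snap('top')
im=f['frame'][:,:,::-1]
cv2.imwrite('pics/c1.png',cv2.resize(im[195:265,145:245],None,fx=8,fy=8,interpolation=cv2.INTER_CUBIC))
cv2.imwrite('pics/c2.png',cv2.resize(im[200:260,260:380],None,fx=6.6,fy=6.6,interpolation=cv2.INTER_CUBIC))
s=snap('scene')
cv2.imwrite('pics/c3.png',cv2.resize(s['frame'][180:270,190:370,::-1],None,fx=4.4,fy=4.4,interpolation=cv2.INTER_CUBIC))
np.savez('top0.npz',W=cloud(f),im=f['frame'])
E
```

```text
(no output)
```

View pics/c1.png

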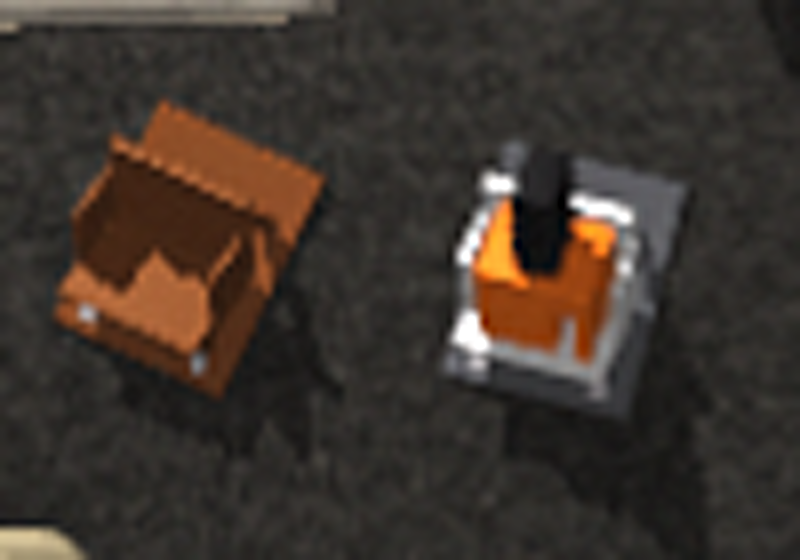

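View pics/c2.png

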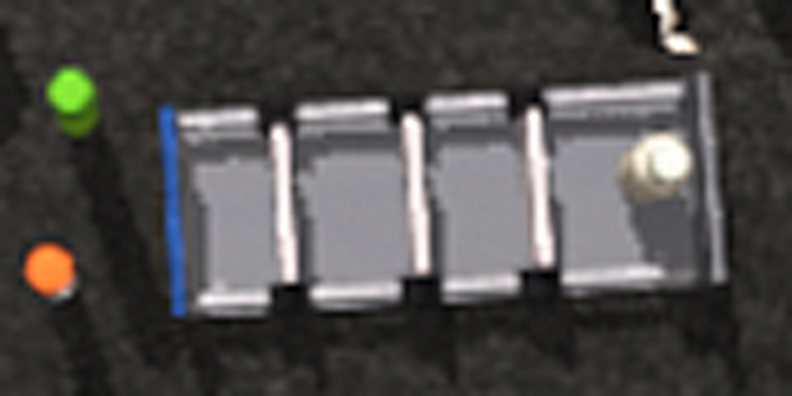

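View pics/c3.png

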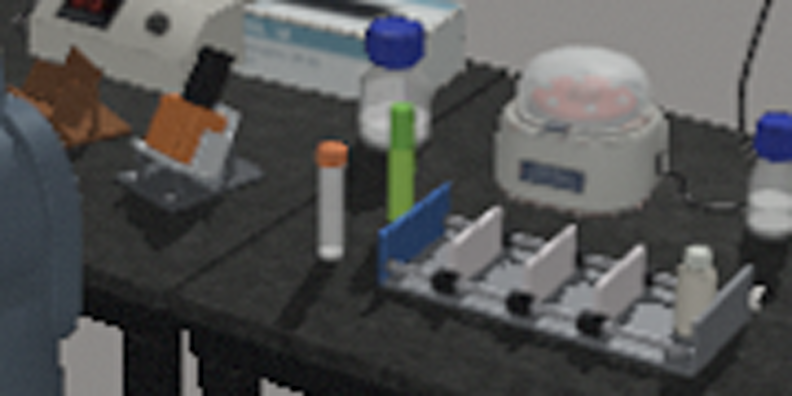

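The crop confirms it: the grey rest holds the orange block, thick leg towards image left (+y), with the handle leaning away from the robot. Next are coarse poses from the top view.

```bash
python3 - <<'E'
from h import *
f=snap('top')
def tp(u,v,z):
    # intersect ray with height z
    a=px2w(f,u,v,500.);b=px2w(f,u,v,1500.);t=(z-a[2])/(b[2]-a[2]);return (a+t*(b-a)).round(1)
c2=lambda x,y:(260+(x+.5)/6.6-.5,200+(y+.5)/6.6-.5)
c1=lambda x,y:(145+(x+.5)/8-.5,195+(y+.5)/8-.5)
for n,p,z in [('blueTL',(167,108),50),('blueBL',(180,312),50),('greyT',(705,75),50),('greyB',(720,280),50),
 ('d1T',(278,125),50),('d1B',(291,280),50),('d2T',(410,115),50),('d2B',(424,270),50),('d3T',(533,106),50),('d3B',(545,265),50)]:
    print(n,tp(*c2(*p),z), f['range_z'][int(c2(*p)[1]),int(c2(*p)[0])])
for n,p in [('restTL',(510,145)),('TR',(688,187)),('BR',(628,412)),('BL',(445,372))]:
    print(n,tp(*c1(*p),4))
for n,p in [('hTop',(545,160)),('hbot',(545,260))]:
    print(n,px2w(f,*c1(*p)))
W=cloud(f); m=np.isfinite(W[...,2])
print('table', W[240:260,260:300,2].mean(), W[230,225:245,2].mean())
for a in [(270,214),(268,241),(243,178),(350,163)]: print(a, W[a[1],a[0]])
o=bot.get_obs();print(np.linalg.inv(tool())@snap('wrist')['P'])
E
```

```text
blueTL [544.7 -56.5  50. ] 1412.9786
blueBL [436.5 -60.1  50. ] 1392.1686
greyT [ 553.9 -343.3   50. ] 1412.1868
greyB [ 444.8 -345.1   50. ] 1352.5828
d1T [ 533.8 -115.1   50. ] 1384.8754
d1B [ 451.6 -119.    50. ] 1360.8792
d2T [ 537.1 -185.3   50. ] 1391.1827
d2B [ 454.8 -189.3   50. ] 1353.7611
d3T [ 540.  -250.9   50. ] 1385.8138
d3B [ 455.5 -253.2   50. ] 1353.6173
restTL [570.1 221.6   4. ]
TR [548.5 140.5   4. ]
BR [447.4 168.9   4. ]
BL [467.7 251.6   4. ]
hTop [548.20895548 184.69329018 119.64714238]
hbot [508.77904428 189.6977334   93.49944473]
table nan 1.1470239594935492
(270, 214) [545.76319102  -6.37137748 109.18094498]
(268, 241) [455.96127656   2.92061921  99.79125874]
(243, 178) [669.92353987  81.55709946 117.76230243]
(350, 163) [ 715.1467078  -285.35413897  101.18172691]
[[ 1.06334878e-04  3.26190207e-01 -9.45304151e-01 -1.42983856e+02]
 [ 9.99999595e-01  8.09751840e-04  3.91903447e-04 -1.08737159e-01]
 [ 8.93296841e-04 -9.45303810e-01 -3.26189989e-01 -8.56119724e+01]
 [ 0.00000000e+00  0.00000000e+00  0.00000000e+00  1.00000000e+00]]
```

```bash
cat >> h.py <<'E'
def go(pos,Rt):
    T=tool(); G=np.eye(4);G[:3,:3]=Rt;G[:3,3]=pos
    D=np.linalg.inv(T)@G
    s=D[:3,3]/10; r=np.degrees(R.from_matrix(D[:3,:3]).as_rotvec())
    print('ROW',s.round(2).tolist(),r.round(2).tolist(),'nmin rows',round(max(np.linalg.norm(s)/6.25,np.linalg.norm(r)/10.7),1))
def rz(a): return R.from_euler('z',a).as_matrix()
def ry(a): return R.from_euler('y',a).as_matrix()
B2T=np.array([[0,0,1],[0,1,0],[-1,0,0]],float) # columns: tool axes in block frame: x=-z,y=y,z=x
REST=dict(c=np.array([508.4,195.6,0]),yaw=-.28)
TRAY=dict(c=np.array([495.,-201.,0]),yaw=.033)
def blockrest(): # block pose in rest
    Rb=rz(REST['yaw'])@ry(.52); o=REST['c']+rz(REST['yaw'])@np.array([-18,-14,30.]); return o,Rb
E
python3 - <<'E'
from h import *
o,Rb=blockrest();g=o+Rb@[0,14,82];print(o,g)
Rt=Rb@B2T
go(o+Rb@[0,14,63+130],Rt)
E
```

```text
[487.23202303 187.11962554  30.        ] [530.25840952 189.31451979 101.16117273]
ROW [3.37, -30.57, 48.39] [-4.58, 29.78, -1.2] nmin rows 9.2
```

```bash
python3 - <<'E'
import numpy as np
W=np.load('top0.npz')['W']
for y0 in range(100,700,50):
    print(y0,[int(np.nanmax(np.where((W[...,0]>x0)&(W[...,0]<=x0+75)&(W[...,1]>y0)&(W[...,1]<=y0+50),W[...,2],-999))) for x0 in range(300,900,75)])
E
```

```text
100 [9, 8, 11, 11, 122, 123, 80, 719]
150 [7, 14, 125, 130, 8, 78, 79, 721]
200 [8, 8, 104, 74, 9, 77, 81, 726]
250 [9, 6, 7, 10, 83, 87, 87, 728]
300 [7, 6, 66, 75, 90, 94, 94, 734]
350 [8, 8, 47, 73, 86, 98, 96, 737]
400 [156, 162, 44, 64, 89, 99, 97, 743]
450 [147, 148, 30, 8, 90, 92, 94, 747]
500 [8, 31, 32, 6, 8, 20, 7, 723]
550 [7, 32, 32, 64, 66, 62, 11, 653]
600 [9, 31, 34, 70, 70, 67, 13, 587]
650 [8, 31, 34, 71, 70, 70, 12, 518]
```

```bash
python3 -m inch '[[[-6,0,6,0,0,0],[-8,-3,12,0,0,0],[-8,-7,18,0,5,0],[-8,-12,24,0,10,0],[-8,-17,30,-1,15,0],[-7,-22,36,-2,20,0],[-4,-27,42,-4,25,-1],[0,-30,47,-4.5,29,-1],[3.4,-30.6,48.4,-4.6,29.8,-1.2],[3.4,-30.6,48.4,-4.6,29.8,-1.2],[3.4,-30.6,48.4,-4.6,29.8,-1.2]]]' 1 40
python3 - <<'E'
from h import *
f=snap('wrist','w1.png');np.save('w1W.npy',cloud(f))
o,Rb=blockrest();go(o+Rb@[0,14,63+130],Rb@B2T)
for n,X in [('hand',[0,14,106]),('b1',[-20,40,52]),('b2',[-20,-12,52]),('b3',[-20,40,0]),('b4',[-20,-12,0])]: print(n,w2px(f,o+Rb@X))
E
```

```text
t: 1.72
ee_pos: [584.2, 168.1, 193.7]
orientation: [0.297, 2.078, -0.18]
force: [-0.2, 0.6, 1.3]
grip_width: 1.002
ROW [-0.16, 0.36, -0.3] [-0.35, -0.14, 0.04] nmin rows 0.1
hand [284.32115286 216.36022921]
b1 [315.66711752 169.40178842]
b2 [250.06252242 170.03647874]
b3 [309.91286723 157.49130267]
b4 [253.93271041 158.04126675]
```

View pics/w1.png

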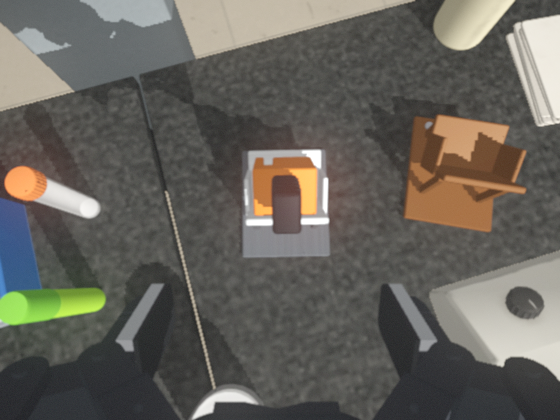

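The wrist view shows the rest at (286,205), with the block's orange bridge at (285,187) and the handle at (287,205). The brown look-alike is off at (465,175). I'll enlarge it.

```bash
python3 - <<'E'
from h import *
f=snap('wrist')
im=f['frame'][:,:,::-1].copy()
cr=cv2.resize(im[140:265,225:350],None,fx=4.8,fy=4.8,interpolation=cv2.INTER_CUBIC)
o,Rb=blockrest()
P=[[s,y,z] for s in(-20,20) for y in(-12,-4,4,40) for z in (0,52)]+[[x,y,z] for x in(-15,15) for y in (4,24) for z in (52,106)]
for X in P:
    u=(w2px(f,o+Rb@X)-[225,140]+.5)*4.8-.5
    cv2.circle(cr,tuple(int(v) for v in u),2,(0,255,0),-1)
for x in(-55,55):
  for y in(-43,43):
    u=(w2px(f,REST['c']+rz(REST['yaw'])@[x,y,4])-[225,140]+.5)*4.8-.5
    cv2.circle(cr,tuple(int(v) for v in u),3,(255,0,255),-1)
cv2.imwrite('pics/c4.png',cr)
E
```

```text
(no output)
```

View pics/c4.png

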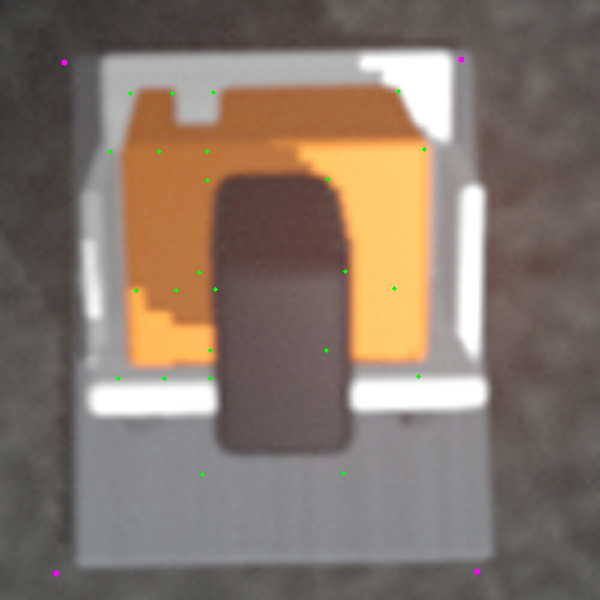

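```bash
python3 - <<'E'
from h import *
from scipy.optimize import least_squares
f=snap('wrist')
B=[([-20,-12,52],(124,142)),([-20,40,52],(432,141)),([-20,-12,0],(138,90)),([-20,40,0],(400,88)),([20,-12,52],(130,367)),([20,40,52],(428,361)),([15,4,106],(216,453)),([15,24,106],(353,453)),([-15,4,106],(213,270)),([-15,24,106],(350,270))]
Q=[([-55,-43],(75,52)),([55,-43],(75,566)),([55,43],(493,560)),([-55,43],(470,52))]
px=lambda p:(np.array(p)+.5)/4.8-.5+[225,140]
def mod(p,part):
    c=np.array([p[0],p[1],p[2]]);r=rz(p[3]); o=c+r@[-18,-14,30.];Rb=r@ry(.52); e=[]
    if part!='r':
        for X,u in B: e+=list(w2px(f,o+Rb@np.array(X,float))-px(u))
    if part!='b':
        for X,u in Q: e+=list(w2px(f,c+r@np.array([X[0],X[1],p[4]]))-px(u))
    return e
for part in 'bra':
    if part=='r': s=least_squares(lambda p:mod([p[0],p[1],0,p[2],6],part),[508,195,-.28])
    else: s=least_squares(lambda p:mod([*p,6],part),[508,195,0,-.28])
    print(part,s.x.round(3),np.round(s.fun,1).tolist())
W=cloud(f)
for u,v in [(240,255),(285,250),(268,190),(285,225),(310,190),(350,200)]: print(u,v,W[v,u])
E
```

```text
b [ 5.04916e+02  2.00664e+02 -6.71600e+00 -2.72000e-01] [-0.1, 1.0, -0.8, 0.5, 0.4, 0.1, 0.3, -0.1, 0.2, 0.1, -1.1, 0.7, 0.2, 0.9, -0.2, 0.6, 0.1, -1.6, 0.9, -1.9]
r [ 5.06927e+02  2.01603e+02 -2.68000e-01] [-0.0, 0.6, -0.5, 0.0, 0.1, -0.0, 0.5, -0.6]
a [ 5.05594e+02  2.00729e+02 -4.15400e+00 -2.72000e-01] [-0.0, 0.8, -0.1, 0.3, 0.5, -0.2, 0.8, -0.3, 0.3, 0.3, -0.5, 0.9, 0.5, 1.4, 0.4, 1.1, 0.4, -1.6, 1.5, -1.9, -0.6, 0.9, -1.5, -0.9, -2.0, -0.6, -1.0, 0.0]
240 255 [546.23615249 146.46061992   6.07642403]
285 250 [553.9307941  190.2552158    6.83834941]
268 190 [517.5019185  185.80817199 112.72670017]
285 225 [545.89625886 189.89026308 118.7201917 ]
310 190 [506.61167883 228.94559666  24.43852102]
350 200 [ 5.22841994e+02  2.69345379e+02 -2.68606750e-01]
```

```bash
sed -i "s/^REST=.*/REST=dict(c=np.array([506.3,201.2,0]),yaw=-.27)/" h.py
python3 - <<'E'
from h import *
o,Rb=blockrest();go(o+Rb@[0,14,63+50],Rb@B2T)
E
```

```text
ROW [8.15, 0.47, -0.28] [-0.44, -0.06, -0.31] nmin rows 1.3
```

```bash
python3 -m inch '[[[3,0.3,-0.2,-0.4,0,-0.3],[6,0.5,-0.3,-0.4,0,-0.3],[8.1,0.5,-0.3,-0.4,0,-0.3],[8.1,0.5,-0.3,-0.4,0,-0.3],[8.1,0.5,-0.3,-0.4,0,-0.3]]]'
python3 - <<'E'
from h import *
f=snap('wrist')
im=f['frame'][:,:,::-1].copy()
o,Rb=blockrest()
P=[[s,y,z] for s in(-20,20) for y in(-12,-4,4,40) for z in (0,52)]+[[x,y,z] for x in(-15,15) for y in (4,24) for z in (52,106)]
for X in P: cv2.circle(im,tuple(int(round(v)) for v in w2px(f,o+Rb@X)),1,(0,255,0),-1)
cv2.imwrite('pics/w2.png',im)
go(o+Rb@[0,14,63],Rb@B2T)
E
```

```text
t: 2.5
ee_pos: [544.0, 192.5, 130.2]
orientation: [0.282, 2.074, -0.161]
force: [0.1, 0.2, -0.3]
grip_width: 0.998
ROW [5.23, -0.14, 0.02] [0.05, 0.1, -0.09] nmin rows 0.8
```

View pics/w2.png

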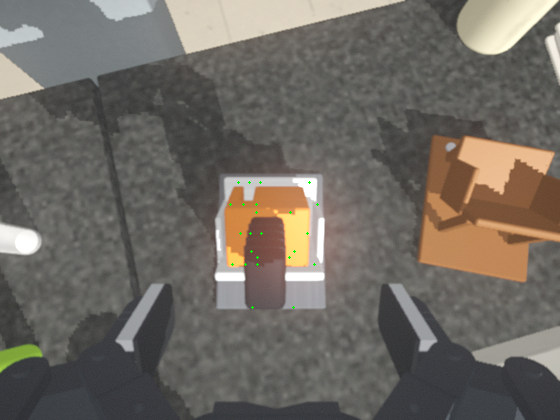

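```bash
python3 - <<'E'
from h import *
o=bot.get_obs();print(o['qvel'].round(3))
f=snap('wrist')
im=f['frame'][:,:,::-1].copy()
cv2.imwrite('pics/c5.png',cv2.resize(im[165:315,205:335],None,fx=4,fy=4,interpolation=cv2.INTER_CUBIC))
print(bot.get_obs()['ee_pos'])
E
```

```text
[ 0.008  0.003  0.005 -0.001  0.001  0.     0.002]
[544.27008961 191.7278573  129.98794698]
```

View pics/c5.png

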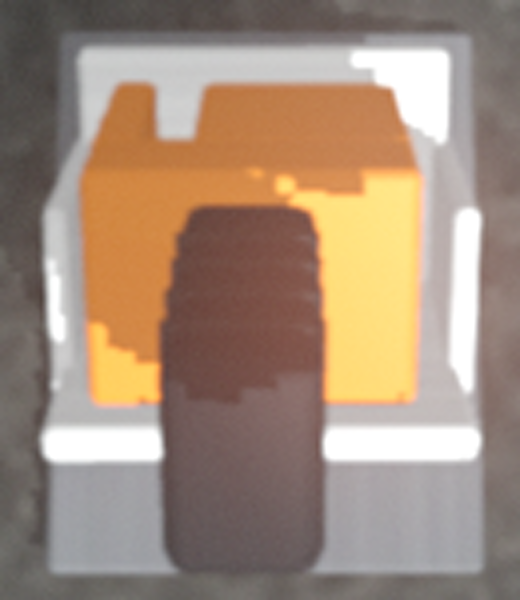

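```bash
cat > fit.py <<'E'
from h import *
from scipy.optimize import least_squares
f=snap('wrist')
B=[([-20,-12,52],(82,168)),([-20,40,52],(420,167)),([-20,-12,0],(118,84)),([-20,40,0],(392,86)),([20,-12,52],(90,405)),([20,40,52],(417,402)),([15,4,106],(164,570)),([15,24,106],(323,570)),([-15,4,106],(163,322)),([-15,24,106],(324,322)),([-15,4,52],(185,207)),([-15,24,52],(313,207))]
Q=[([-55,-43],(60,35)),([55,-43],(48,572)),([55,43],(485,572)),([-55,43],(470,35))]
px=lambda p:(np.array(p)+.5)/4-.5+[205,165]
def mod(p,part):
    c=np.array([p[0],p[1],p[2]]);r=rz(p[3]); o=c+r@[-18,-14,30.];Rb=r@ry(.52); e=[]
    if part!='r':
        for X,u in B: e+=list(w2px(f,o+Rb@np.array(X,float))-px(u))
    if part!='b':
        for X,u in Q: e+=list(w2px(f,c+r@np.array([X[0],X[1],p[4]]))-px(u))
    return e
for part in 'bra':
    if part=='r': s=least_squares(lambda p:mod([p[0],p[1],0,p[2],6],part),[508,195,-.28])
    else: s=least_squares(lambda p:mod([*p,6],part),[508,195,0,-.28])
    print(part,s.x.round(3),np.round(s.fun,1).tolist())
W=cloud(f)
for u,v in [(246,280),(265,280),(285,280),(265,250),(225,200),(305,200)]: print(u,v,W[v,u])
E
python3 fit.py
```

```text
b [ 5.05322e+02  1.97048e+02 -7.45600e+00 -2.68000e-01] [-0.0, -0.3, -0.3, -0.4, -0.1, -1.0, 0.4, -1.7, 0.9, -1.5, -1.3, -1.0, 0.5, -2.1, 0.1, -2.3, -1.1, 6.2, 0.3, 6.0, 0.3, -2.5, 0.5, -2.6]
r [ 5.07749e+02  1.97983e+02 -2.68000e-01] [-0.1, -0.8, -0.8, 1.0, 0.5, 0.6, 0.4, -1.1]
a [ 5.05707e+02  1.97206e+02 -6.08400e+00 -2.69000e-01] [0.1, -0.3, 0.3, -0.2, 0.1, -1.1, 1.0, -1.7, 1.0, -1.1, -0.7, -0.5, 0.6, -1.3, 0.6, -1.4, -0.9, 6.6, 0.8, 6.5, 0.6, -2.4, 1.0, -2.5, -0.4, -0.8, -1.2, -1.9, -2.3, -2.2, -2.0, -1.0]
246 280 [536.87273218 178.96275727 120.87338959]
265 280 [539.30642413 187.71150817 121.72275974]
285 280 [541.86217123 196.89361432 120.11132302]
265 250 [525.87826445 191.45889517 124.90826582]
225 200 [474.21149617 171.94341872  33.28564018]
305 200 [497.88400149 223.72688954  73.57713502]
```

```bash
sed -i "s/^REST=.*/REST=dict(c=np.array([506.7,197.6,0]),yaw=-.268)/" h.py
python3 - <<'E'
from h import *
o,Rb=blockrest();go(o+Rb@[0,14,63],Rb@B2T);print(o+Rb@[0,14,106])
E
```

```text
ROW [5.13, -0.42, 0.11] [-0.1, 0.07, -0.14] nmin rows 0.8
[540.13168509 188.4194542  121.98883305]
```

```bash
python3 -m inch '[[[0,-0.4,0.1,0,0,0],[2,-0.4,0.1,0,0,0],[4,-0.4,0.1,0,0,0],[5.1,-0.4,0.1,0,0,0],[5.1,-0.4,0.1,0,0,0],[5.1,-0.4,0.1,0,0,0]]]'
python3 - <<'E'
from h import *
f=snap('wrist','w3.png')
o,Rb=blockrest();go(o+Rb@[0,14,63],Rb@B2T);print(bot.get_obs()['force'])
E
```

```text
t: 3.4
ee_pos: [520.5, 194.1, 85.5]
orientation: [0.284, 2.073, -0.163]
force: [0.7, -0.3, 1.1]
grip_width: 1.001
ROW [0.12, -0.03, -0.04] [-0.1, 0.15, -0.19] nmin rows 0.0
[-0.062339   -1.07890403  0.37854643]
```

View pics/w3.png

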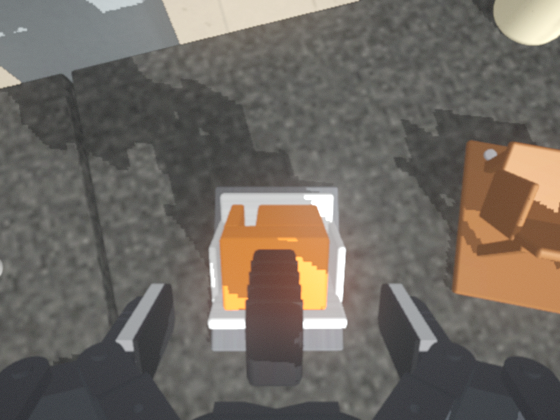

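The handle, at (274,310), sits centred between the pads. Closing.

```bash
python3 -m inch '[[[0.1,0,0,0,0,0],[0.1,0,0,0,0,0],[0.1,0,0,0,0,0],[0.1,0,0,0,0,0],[0.1,0,0,0,0,0],[0.1,0,0,0,0,0],[0.1,0,0,0,0,0],[0.1,0,0,0,0,0]]]' -1 70
python3 - <<'E'
from h import *
f=snap('wrist','w4.png')
o,Rb=blockrest();go(o+Rb@[0,14,63],Rb@B2T);print(bot.get_obs()['force'])
E
```

```text
t: 4.45
ee_pos: [520.1, 194.2, 84.7]
orientation: [0.284, 2.073, -0.163]
force: [-0.1, -0.9, 0.2]
grip_width: 0.225
ROW [0.03, -0.03, -0.04] [-0.11, 0.16, -0.19] nmin rows 0.0
[0.66892644 0.01282709 0.95878397]
```

View pics/w4.png

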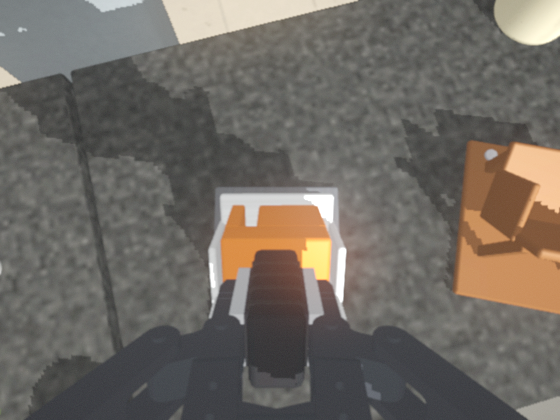

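```bash
python3 - <<'E'
from h import *
np.save('Tgrasp.npy',tool());print(tool().round(4))
E
python3 -m inch '[[[-1,0,0,0,0,0],[-3,0,0,0,0,0],[-5,0,0,0,0,0],[-8,0,0,0,0,0],[-11,0,0,0,0,0],[-13,0,0,0,0,0],[-13,0,0,0,0,0]]]'
python3 - <<'E'
from h import *
f=snap('wrist','w5.png')
Rt=rz(TRAY['yaw'])@B2T
go([500,100,240],Rt)
E
```

```text
[[-4.759000e-01  2.679000e-01  8.377000e-01  5.200864e+02]
 [ 1.340000e-01  9.634000e-01 -2.320000e-01  1.942200e+02]
 [-8.692000e-01  1.900000e-03 -4.944000e-01  8.472870e+01]
 [ 0.000000e+00  0.000000e+00  0.000000e+00  1.000000e+00]]
t: 5.38
ee_pos: [583.5, 176.4, 199.1]
orientation: [0.285, 2.069, -0.162]
force: [0.5, 0.1, -0.6]
grip_width: 0.227
ROW [-0.78, -9.58, -7.19] [-17.03, -29.33, -4.63] nmin rows 3.2
```

View pics/w5.png

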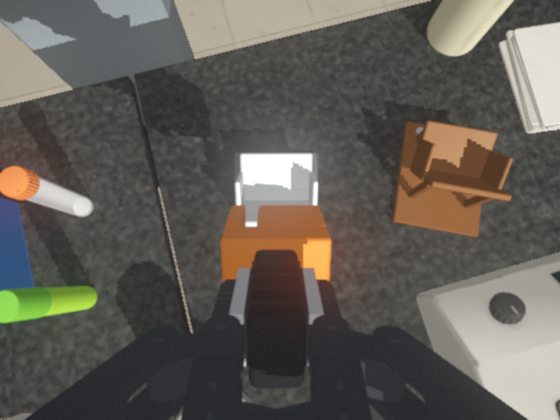

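```bash
python3 -m inch '[[[-1,-1,-1,-4,-7,-1],[-1.5,-4,-3,-8,-15,-2],[-1,-7,-5,-13,-22,-3.5],[-0.8,-9.6,-7.2,-17,-29.3,-4.6],[-0.8,-9.6,-7.2,-17,-29.3,-4.6],[-0.8,-9.6,-7.2,-17,-29.3,-4.6]]]'
python3 - <<'E'
from h import *
go([495,-100,225],rz(TRAY['yaw'])@B2T)
E
```

```text
t: 6.18
ee_pos: [499.6, 100.2, 240.1]
orientation: [-0.025, 1.572, 0.026]
force: [0.5, 0.6, -1.1]
grip_width: 0.226
ROW [1.49, -20.0, -1.12] [-0.02, -0.06, -0.05] nmin rows 3.2
```

```bash
python3 -m inch '[[[0,-4,-0.3,0,0,0],[0,-9,-0.6,0,0,0],[0.5,-14,-1,0,0,0],[1.5,-18,-1.1,0,0,0],[1.5,-20,-1.1,0,0,0],[1.5,-20,-1.1,0,0,0],[1.5,-20,-1.1,0,0,0],[1.5,-20,-1.1,0,0,0]]]'
python3 - <<'E'
from h import *
print(bot.get_obs()['qvel'].round(3))
f=snap('wrist','w6.png');np.save('w6W.npy',cloud(f))
E
```

```text
t: 7.18
ee_pos: [495.6, -98.5, 224.8]
orientation: [-0.027, 1.572, 0.029]
force: [0.8, -0.2, -1.4]
grip_width: 0.222
[ 0.002 -0.006  0.003  0.004  0.002 -0.003  0.003]
```

View pics/w6.png

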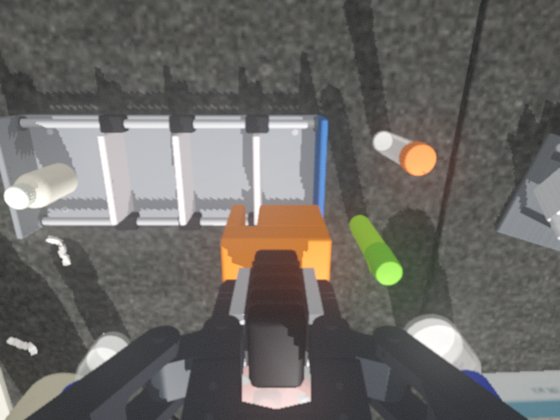

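The tray lies level in view: the blue wall is at (322,165), the dividers at columns 257, 183 and 115, and the block's slot at (252,215). I'll enlarge it to measure.

```bash
python3 - <<'E'
from h import *
f=snap('wrist')
im=f['frame'][:,:,::-1].copy()
cv2.imwrite('pics/c6.png',cv2.resize(im[105:235,215:345],None,fx=4.5,fy=4.5,interpolation=cv2.INTER_CUBIC))
cv2.imwrite('pics/c7.png',cv2.resize(im[105:235,0:220],None,fx=3.6,fy=3.6,interpolation=cv2.INTER_CUBIC))
E
```

```text
(no output)
```

View pics/c6.png

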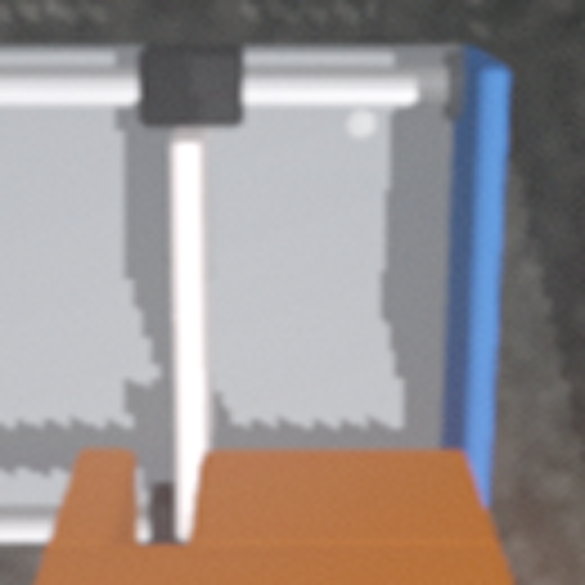

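View pics/c7.png

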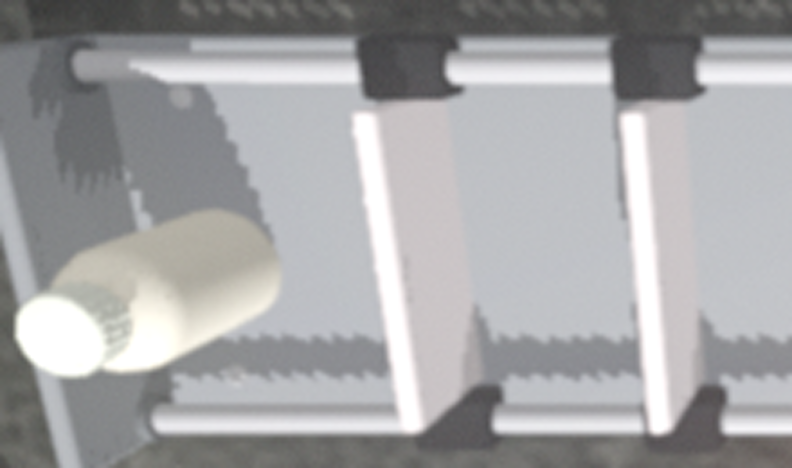

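```bash
cat >> h.py <<'E'
def ray(f,u,v,z):
    a=px2w(f,u,v,100.);b=px2w(f,u,v,500.);t=(z-a[2])/(b[2]-a[2]);return a+t*(b-a)
E
python3 - <<'E'
from h import *
f=snap('wrist');W=cloud(f)
c6=lambda x,y:((x+.5)/4.5-.5+215,(y+.5)/4.5-.5+105)
c7=lambda x,y:((x+.5)/3.6-.5,(y+.5)/3.6-.5+105)
for n,p,z in [('d1n',c6(187,140),50),('d1m',c6(193,440),50),('d2n',c7(633,113),50),('d2f',c7(660,430),50),('d3n',c7(365,113),50),('d3f',c7(412,430),50),('blueIn',c6(478,65),50),('blueIn2',c6(467,440),50),('blueO',c6(511,70),50),('blueO2',c6(490,500),50),
 ('floor',c6(300,200),6)]:
    u,v=p; print(n,ray(f,u,v,z).round(1),W[int(round(v)),int(round(u))].round(1))
# block prediction
T=tool()
bo=T[:3,3]-T[:3,:3]@B2T.T@[0,14,63.4]
Rb=T[:3,:3]@B2T.T
for X in [[-20,-12,0],[-20,-4,0],[-20,4,0],[-20,40,0],[-20,-12,52],[-20,40,52],[-20,4,34],[-20,-4,34]]:
    print(X,w2px(f,bo+Rb@X).round(1))
print(bo)
E
```

```text
d1n [ 450.2 -117.1   50. ] [ 450.6 -117.3   48.9]
d1m [ 510.9 -114.9   50. ] [ 510.5 -114.4   49.9]
d2n [ 452.9 -187.1   50. ] [ 453.1 -188.    48. ]
d2f [ 534.6 -184.7   50. ] [ 534.9 -184.9   49.1]
d3n [ 455.1 -251.6   50. ] [ 455.1 -251.8   49.5]
d3f [ 536.8 -249.4   50. ] [ 536.2 -248.9   51.2]
blueIn [434.3 -62.   50. ] [434.6 -61.2  45.2]
blueIn2 [509.  -58.7  50. ] [508.8 -59.   49.4]
blueO [435.  -55.6  50. ] [438.8 -48.6   0. ]
blueO2 [521.9 -53.   50. ] [ 5.398e+02 -4.480e+01  1.000e-01]
floor [468.1 -93.9   6. ] [467.9 -94.2   6.6]
[-20, -12, 0] [231.6 202.6]
[-20, -4, 0] [244.9 202.6]
[-20, 4, 0] [258.3 202.6]
[-20, 40, 0] [318.3 202.6]
[-20, -12, 52] [218.6 236.6]
[-20, 40, 52] [330.8 236.5]
[-20, 4, 34] [255.2 222.8]
[-20, -4, 34] [239.6 222.8]
[ 495.75226803 -113.08327254  161.54458451]
```

```bash
sed -i "s/^TRAY=.*/TRAY=dict(c=np.array([495.,-201.,0]),yaw=.031)/" h.py
cat >> h.py <<'E'
def gob(x,y,z,yaw=None):  # block origin target upright
    yaw=TRAY['yaw'] if yaw is None else yaw
    Rb=rz(yaw); go(np.array([x,y,z])+Rb@[0,14,63.4],Rb@B2T)
def bpose():
    T=tool();Rb=T[:3,:3]@B2T.T; return T[:3,3]-Rb@[0,14,63.4],Rb
E
python3 - <<'E'
from h import *
f=snap('wrist');W=cloud(f);o,Rb=bpose()
for u,v in [(230,245),(320,245),(320,255),(300,220),(300,212),(237,215)]:
    print(u,v,(Rb.T@(W[v,u]-o)).round(1))
gob(495,-115.5,58)
E
```

```text
230 245 [-16.3  -6.8  53.2]
320 245 [-16.3  34.9  53.3]
320 255 [-11.2  35.1  53.2]
300 220 [-19.9  27.1  29.6]
300 212 [-19.9  27.9  17. ]
237 215 [-19.9  -6.6  21.8]
ROW [10.36, -0.22, -0.07] [0.16, -0.05, -0.06] nmin rows 1.7
```

```bash
python3 -m inch '[[[3,-0.2,0,0.2,0,0],[6,-0.2,-0.1,0.2,0,0],[9,-0.2,-0.1,0.2,0,0],[10.4,-0.2,-0.1,0.2,0,0],[10.4,-0.2,-0.1,0.2,0,0],[10.4,-0.2,-0.1,0.2,0,0],[10.4,-0.2,-0.1,0.2,0,0]]]'
python3 - <<'E'
from h import *
f=snap('wrist','w7.png')
im=f['frame'][:,:,::-1].copy()
cv2.imwrite('pics/c8.png',cv2.resize(im[100:250,205:345],None,fx=4,fy=4,interpolation=cv2.INTER_CUBIC))
gob(495,-115.5,58);print(bpose()[0])
E
```

```text
t: 8.25
ee_pos: [495.1, -101.4, 122.1]
orientation: [-0.023, 1.569, 0.024]
force: [-0.5, 0.6, -1.0]
grip_width: 0.223
ROW [0.05, -0.01, -0.04] [-0.04, 0.06, -0.05] nmin rows 0.0
[ 495.41436403 -115.30127205   58.53482769]
```

View pics/w7.png

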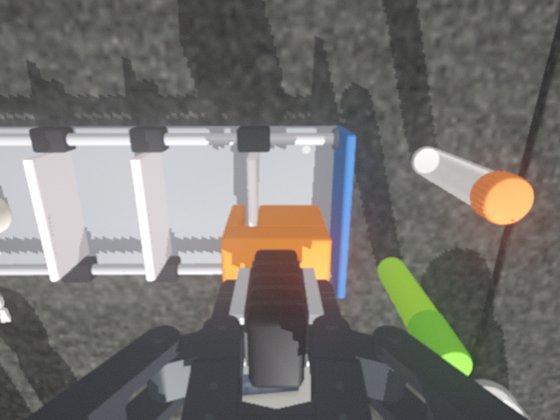

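View pics/c8.png

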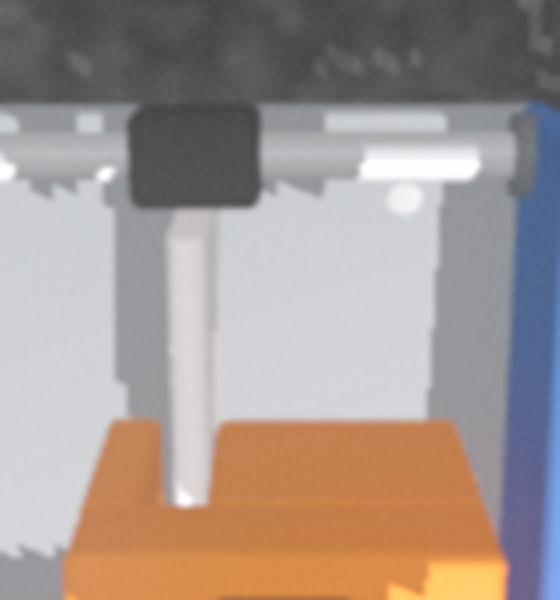

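```bash
python3 - <<'E'
from h import *
f=snap('wrist');W=cloud(f);o,Rb=bpose();print(o)
c8=lambda x,y:((x+.5)/4-.5+205,(y+.5)/4-.5+100)
for p in [(168,240),(204,240),(170,330),(207,330),(174,420),(209,420)]:
    u,v=c8(*p);print(p,(Rb.T@(ray(f,u,v,49.5)-o)).round(2))
for v in (165,180,195,203):
    r=[(u,(Rb.T@(W[v,u]-o)).round(1)) for u in range(244,262)]
    print(v,[(u,a[1],a[2]) for u,a in r if a[2]>-14])
gob(495,-115.5,18)
E
```

```text
[ 495.2357842  -115.2839278    58.37018139]
(168, 240) [-44.17  -3.29  -8.83]
(204, 240) [-44.16   2.12  -8.84]
(170, 330) [-30.25  -3.36  -8.84]
(207, 330) [-30.24   2.31  -8.85]
(174, 420) [-15.73  -3.13  -8.86]
(209, 420) [-15.72   2.35  -8.86]
165 [(246, np.float64(-3.9), np.float64(-10.8)), (247, np.float64(-3.2), np.float64(-9.7)), (248, np.float64(-2.5), np.float64(-8.7)), (249, np.float64(-1.9), np.float64(-8.2)), (250, np.float64(-1.3), np.float64(-7.7)), (251, np.float64(-0.7), np.float64(-8.9)), (252, np.float64(-0.1), np.float64(-8.3)), (253, np.float64(0.5), np.float64(-8.3)), (254, np.float64(1.1), np.float64(-8.4)), (255, np.float64(1.6), np.float64(-10.8)), (256, np.float64(2.0), np.float64(-13.6))]
180 [(247, np.float64(-3.5), np.float64(-10.3)), (248, np.float64(-2.9), np.float64(-9.9)), (249, np.float64(-2.2), np.float64(-9.2)), (250, np.float64(-1.5), np.float64(-7.7)), (251, np.float64(-1.0), np.float64(-9.0)), (252, np.float64(-0.3), np.float64(-7.9)), (253, np.float64(0.3), np.float64(-8.6)), (254, np.float64(1.0), np.float64(-7.7)), (255, np.float64(1.5), np.f
[... 239 characters left out ...]
1, np.float64(-1.2), np.float64(-8.4)), (252, np.float64(-0.4), np.float64(-7.2)), (253, np.float64(0.1), np.float64(-8.4)), (254, np.float64(0.7), np.float64(-8.0)), (255, np.float64(1.3), np.float64(-9.0)), (256, np.float64(1.8), np.float64(-10.2))]
203 [(248, np.float64(-3.2), np.float64(-8.9)), (249, np.float64(-2.5), np.float64(-7.9)), (250, np.float64(-1.9), np.float64(-8.1)), (251, np.float64(-1.3), np.float64(-8.8)), (252, np.float64(-0.6), np.float64(-7.7)), (253, np.float64(0.0), np.float64(-8.0)), (254, np.float64(0.6), np.float64(-8.5)), (255, np.float64(1.2), np.float64(-9.2)), (256, np.float64(1.7), np.float64(-10.6))]
ROW [4.04, -0.02, -0.02] [-0.03, 0.04, -0.05] nmin rows 0.6
```

```bash
python3 -m inch '[[[0,-0.06,0,0,0,0],[0.5,-0.06,0,0,0,0],[1,-0.06,0,0,0,0],[1.5,-0.06,0,0,0,0],[2,-0.06,0,0,0,0],[2,-0.06,0,0,0,0]]]'
python3 - <<'E'
from h import *
gob(495,-115.8,18);print(bpose()[0],bot.get_obs()['force'],bot.get_obs()['moment'])
E
```

```text
t: 9.1
ee_pos: [494.4, -101.9, 101.2]
orientation: [-0.023, 1.571, 0.025]
force: [-0.1, 0.5, -1.3]
grip_width: 0.225
ROW [1.98, 0.0, 0.02] [-0.03, -0.03, -0.06] nmin rows 0.3
[ 494.81027294 -115.80639897   37.78254662] [-0.07850482  0.51484716 -1.31446295] [-0.02978074  0.09506735 -0.01639749]
```

```bash
python3 -m inch '[[[0.6,0,0,0,0,0],[1.2,0,0,0,0,0],[1.8,0,0,0,0,0],[1.95,0,0,0,0,0],[1.95,0,0,0,0,0]]]'
python3 - <<'E'
from h import *
f=snap('wrist','w8.png')
im=f['frame'][:,:,::-1].copy()
cv2.imwrite('pics/c9.png',cv2.resize(im[100:250,205:365],None,fx=4,fy=4,interpolation=cv2.INTER_CUBIC))
print(bpose()[0],bot.get_obs()['force'],bot.get_obs()['moment'])
E
```

```text
t: 9.72
ee_pos: [494.4, -101.9, 81.6]
orientation: [-0.023, 1.571, 0.025]
force: [0.1, -0.2, -0.9]
grip_width: 0.227
[ 494.92692742 -115.84140706   18.33419667] [ 0.62881399 -0.49263134 -1.06651457] [ 0.01680001  0.00685143 -0.00480999]
```

View pics/c9.png

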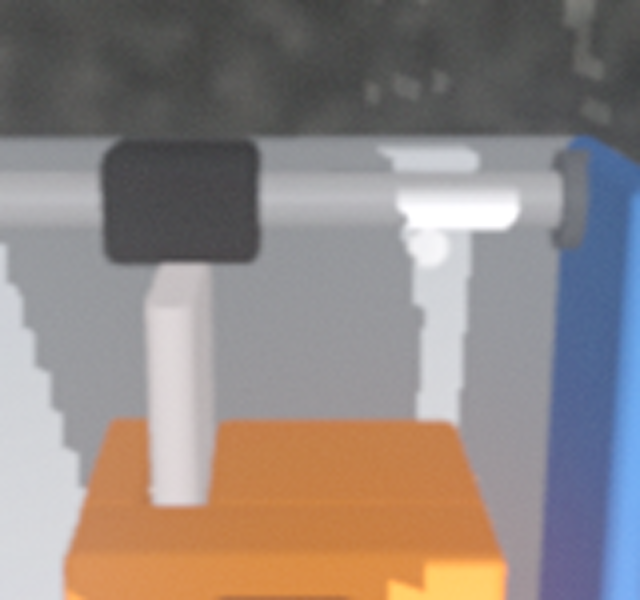

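```bash
python3 -m inch '[[[0,0.2,0,0,0,0],[0,0.4,0,0,0,0],[0,0.6,0,0,0,0],[0,0.8,0,0,0,0],[0,1.0,0,0,0,0],[0,1.2,0,0,0,0],[0,1.4,0,0,0,0],[0,1.4,0,0,0,0]]]'
python3 - <<'E'
from h import *
f=snap('wrist','w9.png')
im=f['frame'][:,:,::-1].copy()
cv2.imwrite('pics/c10.png',cv2.resize(im[100:250,205:365],None,fx=4,fy=4,interpolation=cv2.INTER_CUBIC))
print(bpose()[0],bot.get_obs()['force'],bot.get_obs()['moment'])
E
```

```text
t: 10.78
ee_pos: [494.2, -87.4, 81.8]
orientation: [-0.023, 1.571, 0.025]
force: [-0.1, -2.6, -0.6]
grip_width: 0.224
[ 494.54850676 -101.38789958   18.39192046] [-0.10647247 -2.55275071  0.67147147] [-0.48745269  0.0171285   0.06417198]
```

View pics/c10.png

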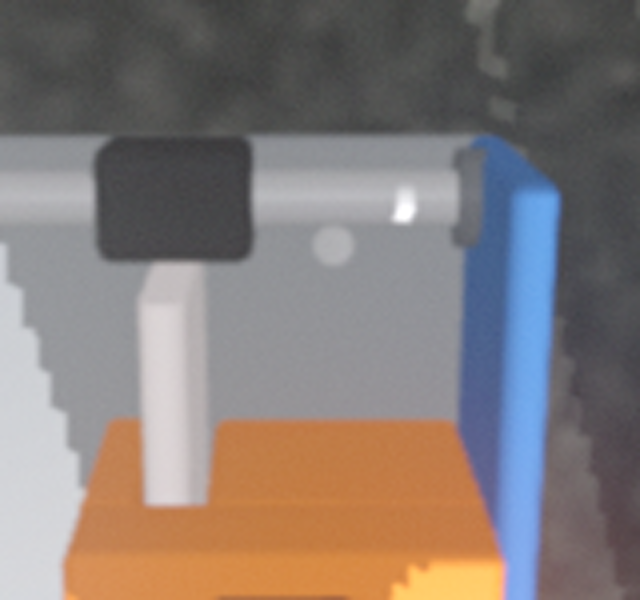

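The thick leg's near lower corner, crop (460,422), is now almost at the blue wall's inner face, crop (462,400). Fy of -2.6 N is the sliding friction. I'll creep the rest.

```bash
python3 -m inch '[[[0,0.05,0,0,0,0],[0,0.1,0,0,0,0],[0,0.1,0,0,0,0]]]'; python3 -m inch '[[[0,0.05,0,0,0,0],[0,0.1,0,0,0,0],[0,0.1,0,0,0,0]]]'
python3 - <<'E'
from h import *
print(bpose()[0],bot.get_obs()['force'],bot.get_obs()['moment'])
E
```

```text
t: 11.2
ee_pos: [494.1, -86.5, 81.8]
orientation: [-0.023, 1.571, 0.025]
force: [0.1, -2.0, -0.8]
grip_width: 0.226
t: 11.58
ee_pos: [494.1, -85.7, 81.8]
orientation: [-0.023, 1.571, 0.025]
force: [0.4, -3.6, -0.5]
grip_width: 0.229
[494.51973706 -99.56938272  18.39600985] [ 0.44401218 -3.57927356 -0.48916304] [-0.94846736  0.0085912   0.06227979]
```

```bash
python3 -m inch '[[[0,0.05,0,0,0,0],[0,0.05,0,0,0,0]]]'; python3 -m inch '[[[0,0.05,0,0,0,0],[0,0.05,0,0,0,0]]]'
python3 - <<'E'
from h import *
f=snap('wrist','w10.png');o,Rb=bpose()
im=f['frame'][:,:,::-1].copy()
cv2.imwrite('pics/c11.png',cv2.resize(im[100:250,205:365],None,fx=4,fy=4,interpolation=cv2.INTER_CUBIC))
print(o,bot.get_obs()['force'],bot.get_obs()['moment'])
E
```

```text
t: 11.82
ee_pos: [494.1, -85.6, 81.8]
orientation: [-0.023, 1.571, 0.024]
force: [0.4, -5.0, -1.5]
grip_width: 0.224
t: 12.08
ee_pos: [494.1, -85.6, 81.8]
orientation: [-0.024, 1.571, 0.024]
force: [-0.6, -5.3, -1.0]
grip_width: 0.229
[494.53877432 -99.59663753  18.41742278] [-0.54756717 -5.60404484 -0.10861033] [-1.26782812 -0.02231787  0.07569518]
```

View pics/c11.png

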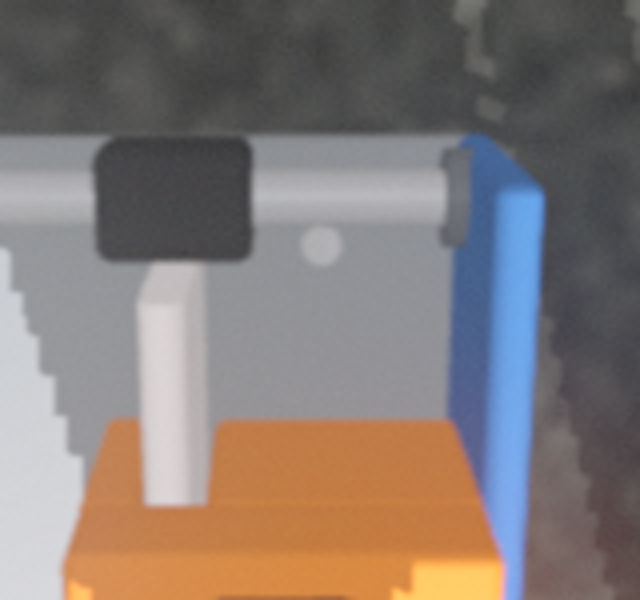

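The block stopped at the wall (Fy rose to −5.6 N with no further motion, and its pose matches the measured wall). I'll centre the slot and lift out.

```bash
python3 -m inch '[[[0,-0.08,0,0,0,0],[0,-0.1,0,0,0,0],[0,-0.1,0,0,0,0],[-1,-0.1,0,0,0,0],[-2,-0.1,0,0,0,0],[-3,-0.1,0,0,0,0],[-5,-0.1,0,0,0,0],[-7,-0.1,0,0,0,0],[-7,-0.1,0,0,0,0]]]'
python3 - <<'E'
from h import *
f=snap('wrist','w11.png');print(bpose()[0],bot.get_obs()['force'])
E
```

```text
t: 13.25
ee_pos: [495.4, -86.6, 153.6]
orientation: [-0.024, 1.566, 0.024]
force: [0.2, 0.5, -0.8]
grip_width: 0.223
[ 495.00295251 -100.45320173   89.10956826] [-1.04029922 -0.59993455 -1.40203755]
```

View pics/w11.png

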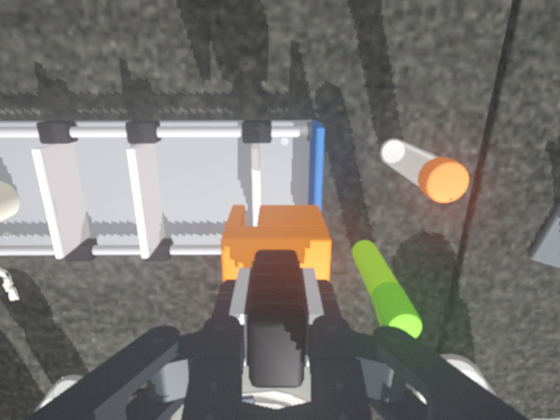

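```bash
python3 - <<'E'
from h import *
f=snap('wrist')
im=f['frame'][:,:,::-1].copy()
cv2.imwrite('pics/c12.png',cv2.resize(im[115:215,230:330],None,fx=6,fy=6,interpolation=cv2.INTER_CUBIC))
gob(495,-186,58)
E
```

```text
ROW [3.03, -8.56, -0.19] [-0.05, 0.0, -0.02] nmin rows 1.5
```

View pics/c12.png

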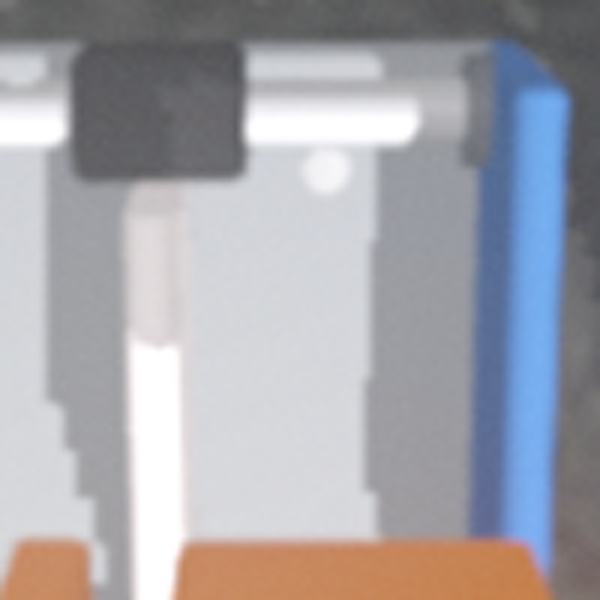

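```bash
python3 - <<'E'
from h import *
f=snap('wrist')
g=lambda x,y:((x+.5)/6-.5+230,(y+.5)/6-.5+115)
t=rz(.031).T
for p in [(131,400),(183,400),(510,400),(562,400)]: print((t@ray(f,*g(*p),50)).round(1))
E
python3 -m inch '[[[-0.5,-3,0,0,0,0],[0.5,-6.5,-0.2,0,0,0],[2,-8.6,-0.2,0,0,0],[2.8,-8.6,-0.2,0,0,0],[3,-8.6,-0.2,0,0,0],[3,-8.6,-0.2,0,0,0],[3,-8.6,-0.2,0,0,0]]]'
python3 - <<'E'
from h import *
f=snap('wrist','w12.png');W=cloud(f);o,Rb=bpose()
im=f['frame'][:,:,::-1].copy()
cv2.imwrite('pics/c13.png',cv2.resize(im[100:250,205:355],None,fx=4,fy=4,interpolation=cv2.INTER_CUBIC))
for v in (170,185,203):
    print(v,[(u,a[1],a[2]) for u in range(240,266) for a in [(Rb.T@(W[v,u]-o)).round(1)] if a[2]>-10.5])
print(o)
E
```

```text
[ 467.4 -118.4   50. ]
[ 467.4 -112.3   50. ]
[467.5 -74.3  50. ]
[467.5 -68.3  50. ]
t: 14.28
ee_pos: [494.5, -171.6, 121.7]
orientation: [-0.024, 1.571, 0.025]
force: [-0.2, -0.1, -0.9]
grip_width: 0.226
170 [(246, np.float64(-3.7), np.float64(-9.9)), (247, np.float64(-3.1), np.float64(-9.7)), (248, np.float64(-2.3), np.float64(-7.5)), (249, np.float64(-1.8), np.float64(-8.4)), (250, np.float64(-1.2), np.float64(-8.0)), (251, np.float64(-0.5), np.float64(-7.7)), (252, np.float64(0.0), np.float64(-8.5)), (253, np.float64(0.7), np.float64(-7.3)), (254, np.float64(1.2), np.float64(-8.5)), (255, np.float64(1.8), np.float64(-9.5))]
185 [(247, np.float64(-3.4), np.float64(-10.3)), (248, np.float64(-2.7), np.float64(-9.4)), (249, np.float64(-2.0), np.float64(-7.6)), (250, np.float64(-1.5), np.float64(-9.1)), (251, np.float64(-0.8), np.float64(-8.6)), (252, np.float64(-0.2), np.float64(-8.7)), (253, np.float64(0.5), np.float64(-7.8)), (254, np.float64(1.1), np.float64(-8.0)), (255, np.float64(1.6), np.float64(-9.7))]
203 [(247, np.float64(-3.7), np.float64(-9.9)), (248, np.float64(-3.0), np.float64(-9.3)), (249, np.float64(-2.3), np.float64(-8.6)), (250, np.float64(-1.6), np.float64(-7.4)), (251, np.float64(-1.0), np.float64(-8.0)), (252, np.float64(-0.4), np.float64(-7.9)), (253, np.float64(0.2), np.float64(-7.4)), (254, np.float64(0.8), np.float64(-8.7))]
[ 494.97989857 -185.74424668   58.31791329]
```

View pics/c13.png

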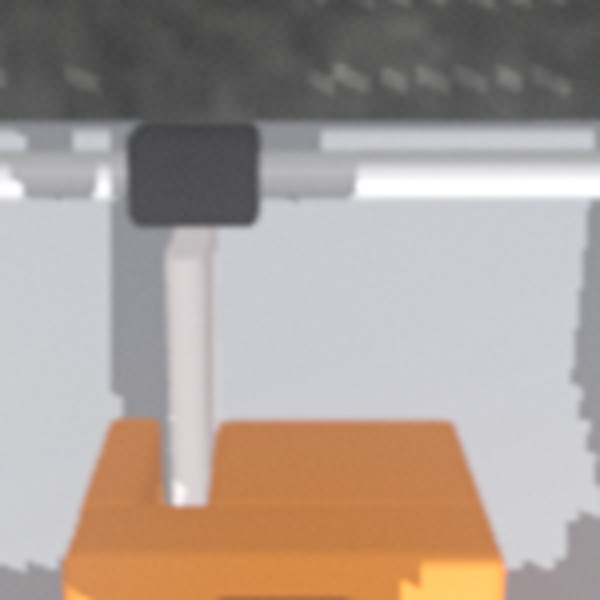

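```bash
python3 -m inch '[[[0,-0.06,0,0,0,0],[0.5,-0.06,0,0,0,0],[1,-0.06,0,0,0,0],[1.5,-0.06,0,0,0,0],[2,-0.06,0,0,0,0],[2,-0.06,0,0,0,0]]]'; python3 -m inch '[[[0.6,0,0,0,0,0],[1.2,0,0,0,0,0],[1.8,0,0,0,0,0],[1.95,0,0,0,0,0],[1.95,0,0,0,0,0]]]'
python3 - <<'E'
from h import *
o,Rb=bpose();print(o,bot.get_obs()['force'],(rz(.031).T@o)[1])
E
```

```text
t: 15.08
ee_pos: [494.2, -172.3, 101.1]
orientation: [-0.024, 1.572, 0.025]
force: [-0.1, -0.2, -0.6]
grip_width: 0.225
t: 15.7
ee_pos: [494.1, -172.3, 81.5]
orientation: [-0.024, 1.572, 0.025]
force: [-0.1, -0.3, -0.8]
grip_width: 0.224
[ 494.43831953 -186.26382079   18.0933495 ] [-0.08328722 -0.29163606 -0.78327872] -201.4994612500524
```

```bash
python3 -m inch '[[[0,0.2,0,0,0,0],[0,0.5,0,0,0,0],[0,0.9,0,0,0,0],[0,1.3,0,0,0,0],[0,1.7,0,0,0,0],[0,2.1,0,0,0,0],[0,2.5,0,0,0,0],[0,2.9,0,0,0,0],[0,3.3,0,0,0,0],[0,3.6,0,0,0,0],[0,3.8,0,0,0,0],[0,3.9,0,0,0,0]]]'
python3 - <<'E'
from h import *
f=snap('wrist','w13.png');o,Rb=bpose();print(o,bot.get_obs()['force'],(rz(.031).T@o)[1])
im=f['frame'][:,:,::-1].copy()
cv2.imwrite('pics/c14.png',cv2.resize(im[100:250,205:365],None,fx=4,fy=4,interpolation=cv2.INTER_CUBIC))
E
```

```text
t: 17.2
ee_pos: [493.0, -133.1, 81.5]
orientation: [-0.024, 1.572, 0.025]
force: [-0.0, -2.3, 0.8]
grip_width: 0.23
[ 493.29026287 -146.93452383   18.0841157 ] [ 1.42992943 -2.99007824 -0.12642822] -162.15347644387288
```

View pics/c14.png

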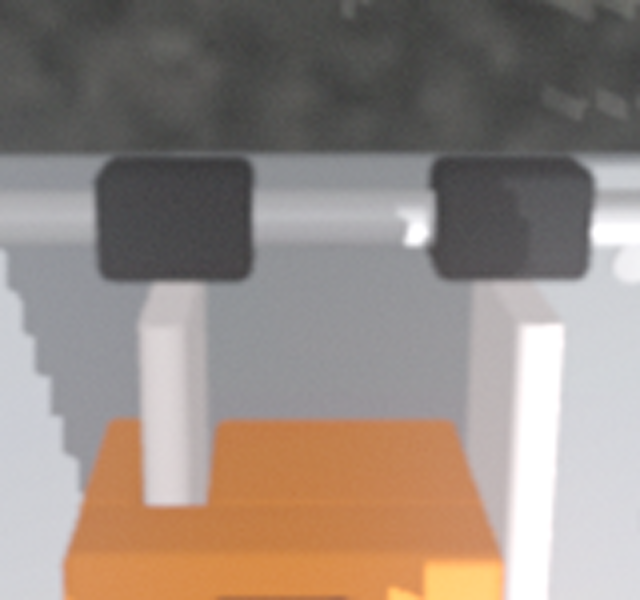

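```bash
python3 -m inch '[[[0,0.1,0,0,0,0],[0,0.2,0,0,0,0],[0,0.25,0,0,0,0],[0,0.25,0,0,0,0]]]'
python3 - <<'E'
from h import *
o,Rb=bpose();print(o,bot.get_obs()['force'],bot.get_obs()['moment'],(rz(.031).T@o)[1])
E
```

```text
t: 17.75
ee_pos: [492.9, -130.4, 81.5]
orientation: [-0.024, 1.572, 0.025]
force: [-0.4, -2.6, 0.6]
grip_width: 0.226
[ 493.23324657 -144.35459216   18.09105853] [-0.41135021 -2.5804482   0.58148146] [-0.7379595  -0.05224695  0.08397116] -159.5730171094155
```

```bash
python3 -m inch '[[[0,0.04,0,0,0,0],[0,0.04,0,0,0,0]]]'
python3 - <<'E'
from h import *
f=snap('wrist','w14.png');o,Rb=bpose();print(o,bot.get_obs()['force'],bot.get_obs()['moment'],(rz(.031).T@o)[1])
im=f['frame'][:,:,::-1].copy()
cv2.imwrite('pics/c15.png',cv2.resize(im[100:250,205:365],None,fx=4,fy=4,interpolation=cv2.INTER_CUBIC))
E
```

```text
t: 18.0
ee_pos: [492.9, -130.0, 81.5]
orientation: [-0.024, 1.572, 0.026]
force: [0.6, -2.2, 0.4]
grip_width: 0.226
[ 493.21823037 -143.90005917   18.09616102] [ 0.34305493 -2.63665679  0.93675452] [-0.75969783 -0.03056884  0.04079806] -159.11823708182638
```

View pics/c15.png

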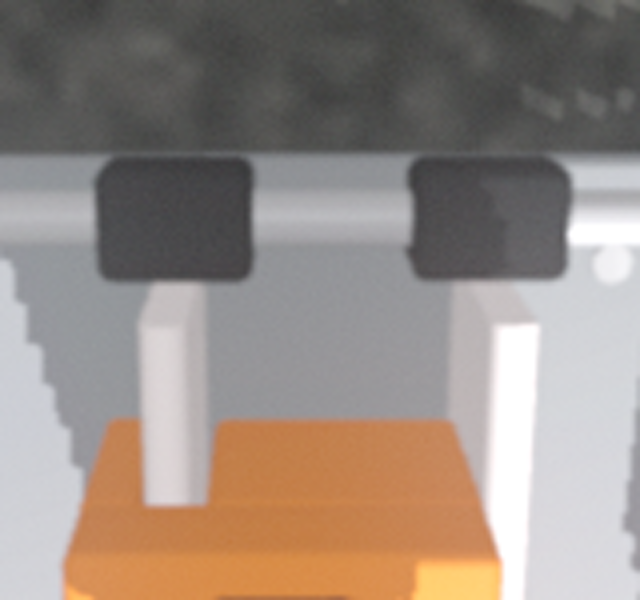

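```bash
python3 -m inch '[[[0,0.03,0,0,0,0],[0,0.03,0,0,0,0]]]'
python3 - <<'E'
from h import *
o,Rb=bpose();print(o,bot.get_obs()['force'],bot.get_obs()['moment'],(rz(.031).T@o)[1])
E
```

```text
t: 18.3
ee_pos: [492.9, -129.7, 81.5]
orientation: [-0.024, 1.572, 0.025]
force: [0.3, -3.6, 0.3]
grip_width: 0.225
[ 493.23033078 -143.67835239   18.10334587] [ 0.34085483 -3.62886928  0.2761698 ] [-0.89164914  0.00606171  0.0067067 ] -158.89701186681557
```

Fy and moment are rising and the block stands at the predicted contact point. I'll back off within the slot, lift and check.

```bash
python3 -m inch '[[[0,0,0,0,0,0],[0,-0.08,0,0,0,0],[0,-0.1,0,0,0,0],[0,-0.1,0,0,0,0],[-1,-0.1,0,0,0,0],[-2,-0.1,0,0,0,0],[-3,-0.1,0,0,0,0],[-5,-0.1,0,0,0,0],[-7,-0.1,0,0,0,0],[-7,-0.1,0,0,0,0],[-7,-0.1,0,0,0,0]]]'
python3 - <<'E'
from h import *
f=snap('wrist')
im=f['frame'][:,:,::-1].copy()
cv2.imwrite('pics/c16.png',cv2.resize(im[115:215,230:390],None,fx=5,fy=5,interpolation=cv2.INTER_CUBIC))
W=cloud(f)
for v in (175,190,200):
    w=(W[v]@rz(.031)) ; s=(w[:,2]>48)&(w[:,2]<53)
    us=np.where(s)[0]; g=np.split(us,np.where(np.diff(us)>3)[0]+1)
    print(v,[(a[0],a[-1],w[a,1].mean().round(1),w[a[0],1].round(1),w[a[-1],1].round(1)) for a in g if len(a)>2])
gob(495,-250.6,58)
E
```

```text
t: 19.68
ee_pos: [492.6, -130.6, 151.2]
orientation: [-0.024, 1.573, 0.026]
force: [-0.0, 0.3, -1.9]
grip_width: 0.228
175 [(np.int64(98), np.int64(105), np.float64(-266.1), np.float64(-268.3), np.float64(-264.2)), (np.int64(251), np.int64(257), np.float64(-160.6), np.float64(-162.7), np.float64(-158.5)), (np.int64(314), np.int64(321), np.float64(-116.6), np.float64(-118.9), np.float64(-114.1)), (np.int64(378), np.int64(386), np.float64(-71.9), np.float64(-74.3), np.float64(-68.8)), (np.int64(462), np.int64(464), np.float64(-16.5), np.float64(-16.0), np.float64(-16.6))]
190 [(np.int64(100), np.int64(107), np.float64(-266.5), np.float64(-268.7), np.float64(-264.3)), (np.int64(251), np.int64(258), np.float64(-160.4), np.float64(-162.9), np.float64(-158.0)), (np.int64(313), np.int64(320), np.float64(-117.1), np.float64(-119.2), np.float64(-114.6)), (np.int64(377), np.int64(384), np.float64(-72.0), np.float64(-74.3), np.float64(-69.5))]
200 [(np.int64(102), np.int64(109), np.float64(-266.0), np.float64(-268.0), np.float64(-264.2)), (np.int64(251), np.int64(258), np.float64(-160.6), np.float64(-163.2), np.float64(-158.1)), (np.int64(313), np.int64(320), np.float64(-116.7), np.float64(-119.0), np.float64(-114.1)), (np.int64(375), np.int64(383), np.float64(-72.5), np.float64(-75.1), np.float64(-69.6))]
ROW [2.93, -10.6, -0.1] [0.03, -0.16, -0.07] nmin rows 1.8
```

View pics/c16.png

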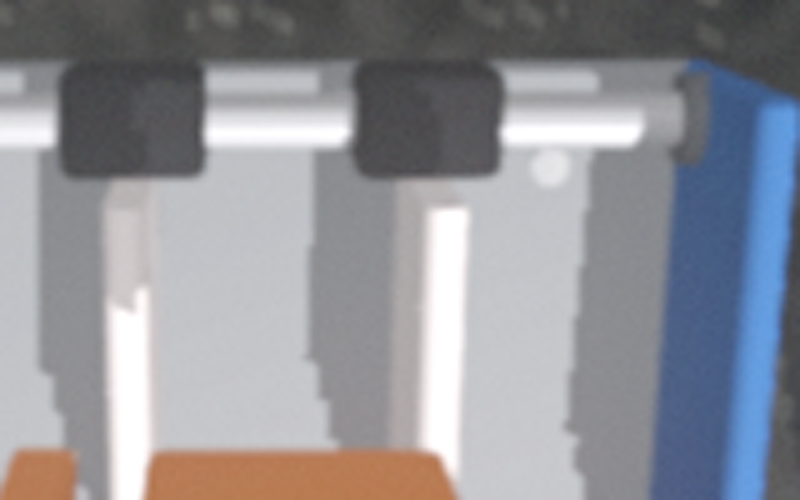

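```bash
python3 -m inch '[[[-0.5,-3,0,0,0,0],[-0.5,-7,-0.1,0,0,0],[1,-10,-0.1,0,0,0],[2.5,-10.6,-0.1,0,-0.2,0],[2.9,-10.6,-0.1,0,-0.2,0],[2.9,-10.6,-0.1,0,-0.2,0],[2.9,-10.6,-0.1,0,-0.2,0],[2.9,-10.6,-0.1,0,-0.2,0]]]'
python3 - <<'E'
from h import *
f=snap('wrist','w17.png');W=cloud(f);o,Rb=bpose()
im=f['frame'][:,:,::-1].copy()
cv2.imwrite('pics/c17.png',cv2.resize(im[100:250,205:355],None,fx=4,fy=4,interpolation=cv2.INTER_CUBIC))
for v in (170,185,203):
    print(v,[(u,a[1],a[2]) for u in range(240,266) for a in [(Rb.T@(W[v,u]-o)).round(1)] if a[2]>-10.5])
print(o,(rz(.031).T@o)[1]);gob(494.5,-250.6,58)
E
```

```text
t: 20.72
ee_pos: [495.1, -236.0, 122.3]
orientation: [-0.025, 1.569, 0.026]
force: [-0.0, 0.3, -0.7]
grip_width: 0.225
170 [(246, np.float64(-3.8), np.float64(-10.3)), (247, np.float64(-3.1), np.float64(-9.5)), (248, np.float64(-2.3), np.float64(-7.2)), (249, np.float64(-1.8), np.float64(-8.3)), (250, np.float64(-1.1), np.float64(-7.3)), (251, np.float64(-0.6), np.float64(-8.7)), (252, np.float64(-0.0), np.float64(-9.0)), (253, np.float64(0.6), np.float64(-8.9)), (254, np.float64(1.1), np.float64(-10.0))]
185 [(246, np.float64(-3.9), np.float64(-8.9)), (247, np.float64(-3.3), np.float64(-8.9)), (248, np.float64(-2.6), np.float64(-7.6)), (249, np.float64(-2.0), np.float64(-8.1)), (250, np.float64(-1.5), np.float64(-8.9)), (251, np.float64(-0.8), np.float64(-8.2)), (252, np.float64(-0.2), np.float64(-8.8)), (253, np.float64(0.3), np.float64(-9.9))]
203 [(246, np.float64(-4.3), np.float64(-9.5)), (247, np.float64(-3.6), np.float64(-8.7)), (248, np.float64(-3.0), np.float64(-9.0)), (249, np.float64(-2.3), np.float64(-7.5)), (250, np.float64(-1.7), np.float64(-9.0)), (251, np.float64(-1.1), np.float64(-8.2)), (252, np.float64(-0.5), np.float64(-9.3)), (253, np.float64(0.2), np.float64(-8.7)), (254, np.float64(0.8), np.float64(-8.1))]
[ 495.54039158 -250.07867418   58.77100663] -265.31781281861396
ROW [0.08, -0.04, -0.09] [0.07, 0.09, -0.06] nmin rows 0.0
```

View pics/c17.png

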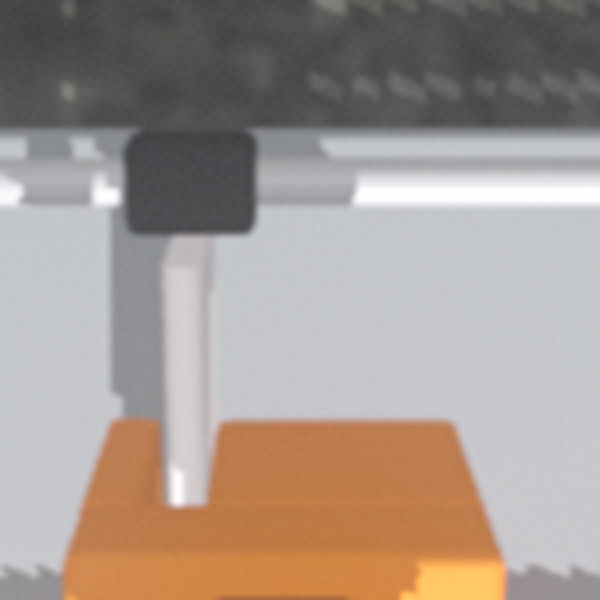

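View pics/w17.png

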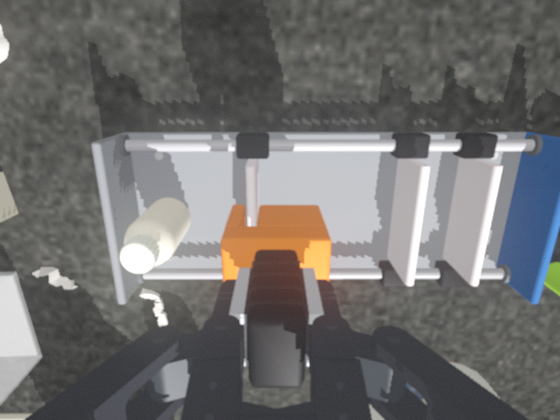

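```bash
python3 -m inch '[[[0,-0.1,0,0,0,0],[0.5,-0.1,0,0,0,0],[1,-0.1,0,0,0,0],[1.5,-0.1,0,0,0,0],[2,-0.1,0,0,0,0],[2,-0.1,0,0,0,0]]]'; python3 -m inch '[[[0.6,0,0,0,0,0],[1.2,0,0,0,0,0],[1.8,0,0,0,0,0],[1.95,0,0,0,0,0],[1.95,0,0,0,0,0]]]'
python3 - <<'E'
from h import *
o,Rb=bpose();print(o,bot.get_obs()['force'],(rz(.031).T@o)[1])
E
```

```text
t: 21.52
ee_pos: [494.7, -237.0, 101.6]
orientation: [-0.024, 1.57, 0.026]
force: [1.0, -0.2, -0.2]
grip_width: 0.227
t: 22.15
ee_pos: [494.7, -237.0, 82.0]
orientation: [-0.024, 1.57, 0.027]
force: [-0.0, 0.5, -0.9]
grip_width: 0.228
[ 495.19779813 -250.86925755   18.57405391] [-0.03991015  0.50814344 -0.93230657] -266.0973976428648
```

```bash
python3 -m inch '[[[0,0.2,0,0,0,0],[0,0.5,0,0,0,0],[0,1.0,0,0,0,0],[0,1.6,0,0,0,0],[0,2.2,0,0,0,0],[0,2.8,0,0,0,0],[0,3.4,0,0,0,0],[0,4.0,0,0,0,0],[0,4.6,0,0,0,0],[0,5.2,0,0,0,0],[0,5.6,0,0,0,0],[0,5.8,0,0,0,0]]]'
python3 - <<'E'
from h import *
f=snap('wrist','w18.png');o,Rb=bpose();print(o,bot.get_obs()['force'],bot.get_obs()['moment'],(rz(.031).T@o)[1])
im=f['frame'][:,:,::-1].copy()
cv2.imwrite('pics/c18.png',cv2.resize(im[100:250,205:365],None,fx=4,fy=4,interpolation=cv2.INTER_CUBIC))
E
```

```text
t: 23.65
ee_pos: [492.9, -178.5, 82.1]
orientation: [-0.024, 1.57, 0.027]
force: [1.1, -3.2, 1.3]
grip_width: 0.226
[ 493.3652257  -192.18874945   18.59955019] [ 0.01016499 -1.50765127 -0.11183236] [-0.62513053 -0.07283127  0.02579373] -207.38828262581637
```

View pics/c18.png

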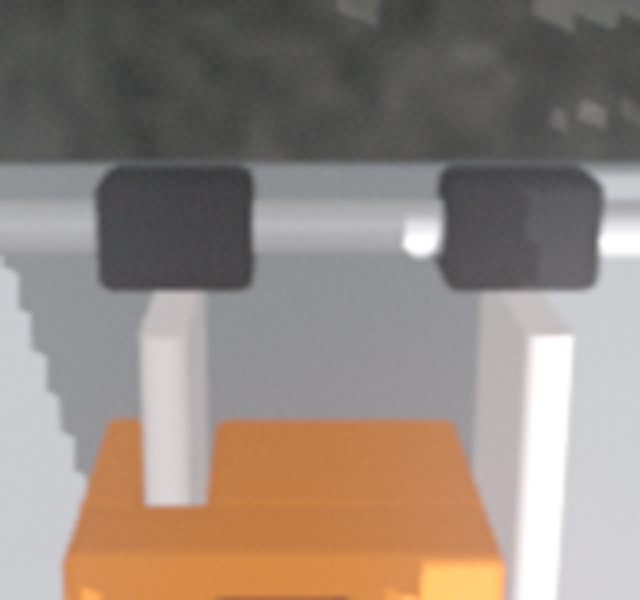

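```bash
python3 -m inch '[[[0,0.1,0,0,0,0],[0,0.2,0,0,0,0],[0,0.3,0,0,0,0],[0,0.36,0,0,0,0],[0,0.36,0,0,0,0]]]'
python3 - <<'E'
from h import *
o,Rb=bpose();print(o,bot.get_obs()['force'],bot.get_obs()['moment'],(rz(.031).T@o)[1])
E
```

```text
t: 24.32
ee_pos: [492.8, -174.6, 82.0]
orientation: [-0.024, 1.57, 0.027]
force: [0.5, -2.9, -0.6]
grip_width: 0.229
[ 493.24170927 -188.43146091   18.58127443] [ 0.54990918 -2.89052833 -0.57814952] [-0.73595468 -0.08806537 -0.00910522] -203.62897091723437
```

```bash
python3 -m inch '[[[0,0.04,0,0,0,0],[0,0.04,0,0,0,0]]]'
python3 - <<'E'
from h import *
f=snap('wrist','w19.png');o,Rb=bpose();print(o,bot.get_obs()['force'],bot.get_obs()['moment'],(rz(.031).T@o)[1])
im=f['frame'][:,:,::-1].copy()
cv2.imwrite('pics/c19.png',cv2.resize(im[100:250,205:365],None,fx=4,fy=4,interpolation=cv2.INTER_CUBIC))
E
```

```text
t: 24.58
ee_pos: [492.8, -174.1, 82.0]
orientation: [-0.024, 1.57, 0.028]
force: [0.8, -2.7, -0.8]
grip_width: 0.226
[ 493.25266124 -187.98956725   18.58452059] [ 0.35652855 -3.11838163 -0.25911834] [-7.56158521e-01 -1.13850135e-01 -3.16166217e-04] -203.18762903055824
```

View pics/c19.png

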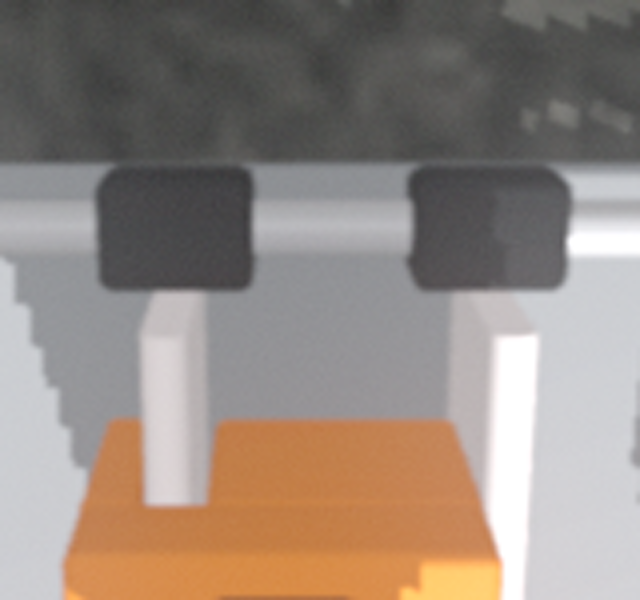

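```bash
python3 -m inch '[[[0,0.03,0,0,0,0],[0,0.03,0,0,0,0]]]'
python3 - <<'E'
from h import *
o,Rb=bpose();print(bot.get_obs()['force'],bot.get_obs()['moment'],(rz(.031).T@o)[1])
E
```

```text
t: 24.88
ee_pos: [492.8, -173.8, 82.0]
orientation: [-0.024, 1.57, 0.028]
force: [-0.6, -3.2, -1.0]
grip_width: 0.222
[-0.60190773 -3.17772716 -1.03853823] [-0.88965432 -0.09970352  0.02286304] -202.8960934222133
```

Same signature as at the second divider (moment −0.89). Back off, hold, lift and check all the gaps.

```bash
python3 -m inch '[[[0,0,0,0,0,0],[0,0,0,0,0,0],[0,-0.08,0,0,0,0],[0,-0.1,0,0,0,0],[0,-0.1,0,0,0,0],[-1,-0.1,0,0,0,0],[-2,-0.1,0,0,0,0],[-3,-0.1,0,0,0,0],[-5,-0.1,0,0,0,0],[-7,-0.1,0,0,0,0],[-9,-0.1,0,0,0,0],[-9,-0.1,0,0,0,0]]]'
python3 - <<'E'
from h import *
f=snap('wrist','w20.png')
W=cloud(f)
for v in (165,175,185,195):
    w=(W[v]@rz(.031)) ; s=(w[:,2]>48)&(w[:,2]<53)
    us=np.where(s)[0]; g=np.split(us,np.where(np.diff(us)>3)[0]+1)
    print(v,[(a[0],a[-1],w[a,1].mean().round(1),w[a[0],1].round(1),w[a[-1],1].round(1)) for a in g if len(a)>2])
go([495,-50,225],rz(.031)@B2T)
E
```

```text
t: 26.38
ee_pos: [493.9, -175.4, 173.9]
orientation: [-0.025, 1.566, 0.027]
force: [-0.0, 0.6, -1.6]
grip_width: 0.221
165 [(np.int64(48), np.int64(57), np.float64(-357.5), np.float64(-360.2), np.float64(-354.6)), (np.int64(254), np.int64(260), np.float64(-204.3), np.float64(-206.6), np.float64(-202.1)), (np.int64(312), np.int64(319), np.float64(-160.5), np.float64(-163.0), np.float64(-157.7)), (np.int64(370), np.int64(378), np.float64(-116.7), np.float64(-119.3), np.float64(-113.5)), (np.int64(430), np.int64(437), np.float64(-72.1), np.float64(-74.0), np.float64(-69.4)), (np.int64(506), np.int64(509), np.float64(-17.3), np.float64(-17.4), np.float64(-17.5))]
175 [(np.int64(51), np.int64(57), np.float64(-357.4), np.float64(-359.6), np.float64(-355.3)), (np.int64(254), np.int64(260), np.float64(-204.4), np.float64(-206.8), np.float64(-202.2)), (np.int64(312), np.int64(318), np.float64(-160.6), np.float64(-162.7), np.float64(-158.3)), (np.int64(370), np.int64(377), np.float64(-116.2), np.float64(-118.9), np.float64(-113.8)), (np.int64(428), np.int64(435), np.float64(-72.5), np.float64(
[... 394 characters left out ...]
6)), (np.int64(426), np.int64(434), np.float64(-72.5), np.float64(-75.2), np.float64(-70.1))]
195 [(np.int64(55), np.int64(62), np.float64(-357.2), np.float64(-359.7), np.float64(-355.3)), (np.int64(99), np.int64(105), np.float64(-323.2), np.float64(-324.6), np.float64(-321.7)), (np.int64(254), np.int64(261), np.float64(-204.3), np.float64(-207.1), np.float64(-201.6)), (np.int64(312), np.int64(317), np.float64(-160.4), np.float64(-162.4), np.float64(-158.4)), (np.int64(367), np.int64(374), np.float64(-117.2), np.float64(-119.5), np.float64(-114.6)), (np.int64(426), np.int64(432), np.float64(-72.3), np.float64(-74.5), np.float64(-69.8))]
ROW [-5.2, 12.5, 0.62] [0.1, 0.11, -0.12] nmin rows 2.2
```

View pics/w20.png

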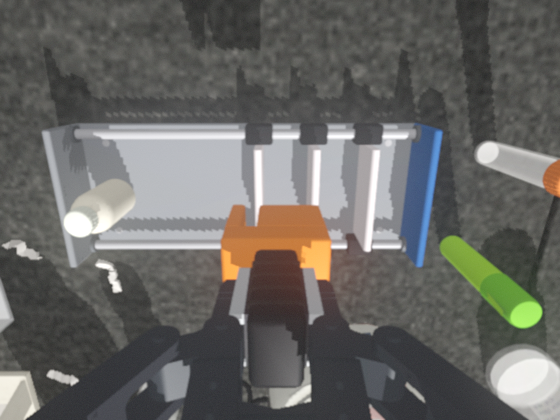

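The spacings measure 43.9, 43.8 and 44.3 mm (44 wanted). Now back to the rest.

```bash
python3 -m inch '[[[-3,1,0.3,0,0,0],[-5.5,5,0.6,0,0,0],[-6.5,10,0.6,0,0,0],[-6.5,15,0.6,0,0,0],[-6.5,20,0.6,0,0,0],[-6.5,24,0.6,0,0,0],[-6.5,27,0.6,0,0,0],[-6.5,28,0.6,0,0,0],[-6.5,28,0.6,0,0,0]]]'
python3 - <<'E'
from h import *
G=np.load('Tgrasp.npy')
go(G[:3,3]-120*G[:3,0],G[:3,:3])
E
```

```text
t: 27.55
ee_pos: [489.5, 104.4, 237.7]
orientation: [-0.025, 1.57, 0.027]
force: [-0.1, 0.4, -1.0]
grip_width: 0.228
ROW [4.88, 7.07, 9.01] [17.04, 29.41, 4.54] nmin rows 3.2
```

```bash
python3 -m inch '[[[0,2,2,4,7,1],[0.5,4,5,8.5,15,2],[2,6,7.5,13,22,3.5],[4,7.1,9,17,29.4,4.5],[4.9,7.1,9,17,29.4,4.5],[4.9,7.1,9,17,29.4,4.5],[4.9,7.1,9,17,29.4,4.5],[4.9,7.1,9,17,29.4,4.5]]]'
python3 - <<'E'
from h import *
snap('wrist','w21.png')
G=np.load('Tgrasp.npy')
go(G[:3,3]-60*G[:3,0],G[:3,:3]);print(bot.get_obs()['qvel'].round(3))
E
```

```text
t: 28.55
ee_pos: [577.1, 178.5, 190.9]
orientation: [0.283, 2.069, -0.161]
force: [-0.2, 0.5, -0.8]
grip_width: 0.226
ROW [6.13, -0.04, 0.09] [0.1, 0.17, -0.03] nmin rows 1.0
[ 0.     0.011 -0.    -0.001  0.    -0.002 -0.001]
```

View pics/w21.png

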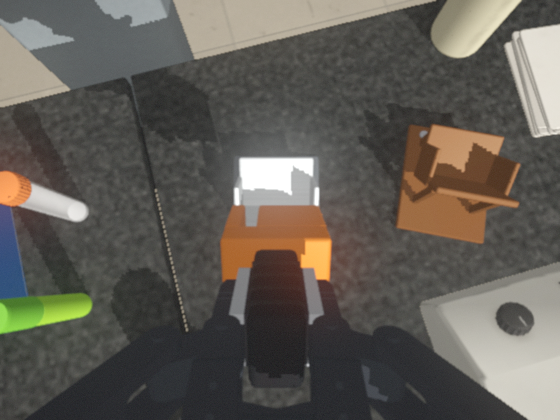

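```bash
python3 -m inch '[[[2,0,0,0.1,0.2,0],[4,0,0.05,0.1,0.2,0],[6,0,0.1,0.1,0.2,0],[6.1,0,0.1,0.1,0.2,0],[6.1,0,0.1,0.1,0.2,0]]]'
python3 - <<'E'
from h import *
snap('wrist','w22.png')
G=np.load('Tgrasp.npy')
go(G[:3,3]-0*G[:3,0],G[:3,:3]);print(bot.get_obs()['force'])
E
```

```text
t: 29.22
ee_pos: [549.7, 186.5, 138.2]
orientation: [0.285, 2.071, -0.161]
force: [-0.3, 0.4, -0.4]
grip_width: 0.225
ROW [6.18, -0.07, -0.05] [0.02, 0.09, -0.09] nmin rows 1.0
[ 0.12309675  0.58184143 -0.94249293]
```

View pics/w22.png

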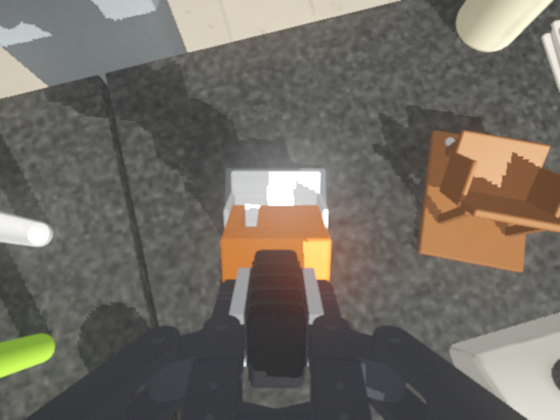

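```bash
python3 -m inch '[[[1,-0.07,-0.08,0,0,0],[2,-0.07,-0.08,0,0,0],[3,-0.07,-0.08,0,0,0],[4,-0.07,-0.08,0,0,0],[4.5,-0.07,-0.08,0,0,0],[4.5,-0.07,-0.08,0,0,0]]]'
python3 - <<'E'
from h import *
G=np.load('Tgrasp.npy')
go(G[:3,3]-0*G[:3,0],G[:3,:3]);print(bot.get_obs()['force'],bot.get_obs()['moment'])
E
```

```text
t: 30.02
ee_pos: [526.7, 192.1, 98.2]
orientation: [0.284, 2.074, -0.163]
force: [-0.5, 0.1, -1.1]
grip_width: 0.227
ROW [1.51, 0.03, 0.06] [-0.0, -0.04, 0.0] nmin rows 0.2
[-0.51301799  0.13429202 -1.12282634] [-0.22549213 -0.62898811 -0.0173787 ]
```

```bash
python3 -m inch '[[[0.4,0.03,0,0,0,0],[0.8,0.03,0,0,0,0],[1.2,0.03,0,0,0,0],[1.35,0.03,0.03,0,0,0],[1.35,0.03,0.03,0,0,0]]]'
python3 - <<'E'
from h import *
G=np.load('Tgrasp.npy')
snap('wrist','w23.png')
go(G[:3,3]-0*G[:3,0],G[:3,:3]);print(bot.get_obs()['force'],bot.get_obs()['moment'])
E
```

```text
t: 30.65
ee_pos: [520.6, 194.1, 86.2]
orientation: [0.284, 2.074, -0.163]
force: [-0.4, -0.5, -0.8]
grip_width: 0.228
ROW [0.18, -0.0, 0.03] [0.0, -0.03, 0.0] nmin rows 0.0
[ 0.65166648 -0.65075922 -0.74522675] [-0.17147039 -0.62382929  0.02943974]
```

View pics/w23.png

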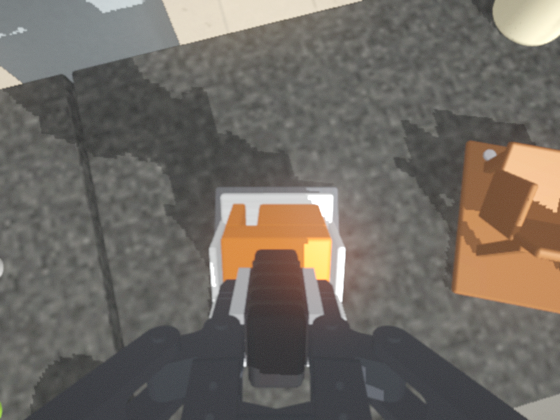

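```bash
python3 -m inch '[[[0.1,0,0.03,0,0,0],[0.18,0,0.03,0,0,0],[0.18,0,0.03,0,0,0]]]'
python3 -m inch '[[[0,0,0,0,0,0],[0,0,0,0,0,0],[0,0,0,0,0,0],[0,0,0,0,0,0],[0,0,0,0,0,0],[0,0,0,0,0,0]]]' 1
python3 - <<'E'
from h import *
snap('wrist','w24.png');print(bot.get_obs()['force'])
E
```

```text
t: 31.08
ee_pos: [520.3, 194.2, 84.8]
orientation: [0.284, 2.073, -0.162]
force: [0.3, 0.3, 0.6]
grip_width: 0.223
t: 31.82
ee_pos: [520.3, 194.2, 84.8]
orientation: [0.284, 2.073, -0.162]
force: [0.1, 0.0, 0.1]
grip_width: 0.998
[-0.57253922  0.92569927  0.23634982]
```

View pics/w24.png

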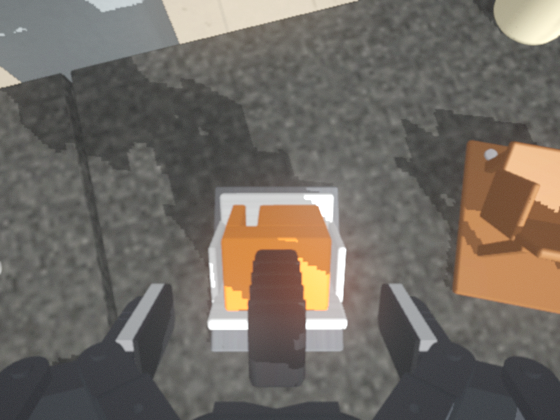

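The block lies in the rest as in w3, with the handle at (276,318) and the slot at (252,215). Backing out.

```bash
python3 -m inch '[[[-2,0,0,0,0,0],[-5,0,0,0,0,0],[-9,0,0,0,0,0],[-13,0,0,0,0,0],[-15,0,0,0,0,0],[-15,0,0,0,0,0]]]'
python3 - <<'E'
from h import *
snap('wrist','w25.png');f=snap('top','top9.png')
im=f['frame'][:,:,::-1]
cv2.imwrite('pics/c25.png',cv2.resize(im[195:265,145:385],None,fx=3.3,fy=3.3,interpolation=cv2.INTER_CUBIC))
print(bot.get_obs()['force'],bot.get_obs()['t'])
E
```

```text
t: 32.62
ee_pos: [592.8, 173.8, 216.2]
orientation: [0.285, 2.07, -0.162]
force: [-0.5, 1.1, 0.1]
grip_width: 0.999
[ 0.02960015 -0.20492489 -0.79073409] 32.725
```

View pics/w25.png

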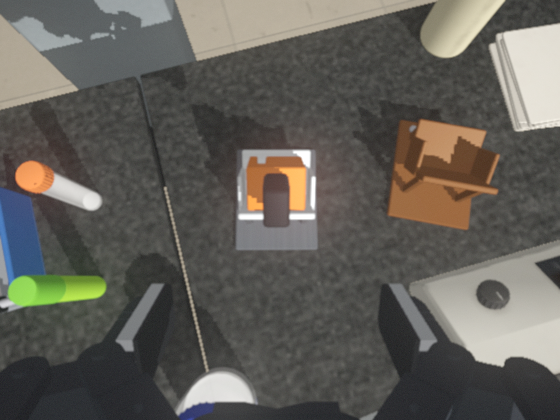

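View pics/c25.png

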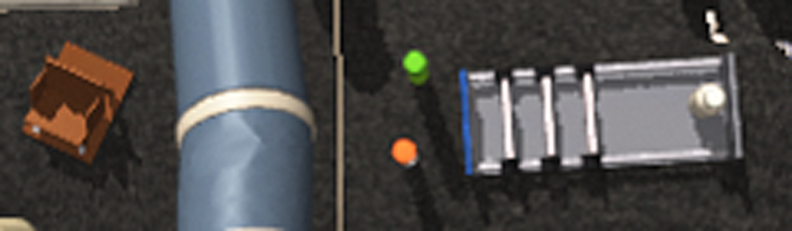

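The block is seated in its rest, the three dividers are evenly spaced towards the blue end, the bystanders stand, and the arm is clear. Handing in.

```bash
python3 -c "
from bench import bot
print(bot.sign_off())"
```

```text
the job is handed in; nothing more can be done
None
```

I spaced all three dividers with the orange block, put the block back in its rest, and handed the job in at about 33 s of the 70 s allowed. `bot.sign_off()` gives no verdict, so the results below are my own checks.

- **Spacing:** in the wrist depth image, spacing from the blue wall to divider 1, 1 to 2 and 2 to 3 came to about 44.3, 43.8 and 43.9 mm centre to centre. That is against 44 mm wanted, and the gaps are well within the 2 mm limit.
- **Contact:** force on the tool while drawing the dividers was about 2.5–3.6 N. Pressing the thick leg against the blue wall gave about 5.6 N. At dividers 2 and 3 I stopped as the moment began to rise, at the contact position worked out from the wall; the force change there was faint, so I relied on the depth check.
- **Block:** I released it at the same tool pose I gripped it from, within about 0.2 mm. The wrist picture shows it seated in the rest as before.
- **Surroundings:** the green marker, the orange-capped tube and the end-bay bottle stand where they were in the last pictures, and I saw nothing else disturbed. The gripper is open and clear, with no contact force.
- **One disagreement:** my first fit of the rest, taken while the arm was still settling, was about 4 mm off in y. I measured again closer in and corrected it before gripping.

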